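# Clamp a sample jar in the shaker and switch it on

## Task

Stand the larger of the two sample jars upright on the shaker's carrier plate, between the V block and the clamp pad, and let go of it. Then press the clamp's black lever down until it snaps over and the pad holds the jar home in the V block. Then turn the shaker's rotary switch clockwise until it clicks over into its other position; leave the smaller jar where it stands.

Things in the scene. Friction and masses are not known exactly. Their poses are not given: they have to be found in the camera images.
- jar_large_mid (a point): Centre of the larger sample jar, half-way up (35 mm above its underside). Round screw-cap jar with a black cap, filled with dark grit: 55 mm body diameter, cap 56 mm, 70 mm tall, 0.1 to 0.25 kg, loose, upright on the worktop. z axis is up the jar.
- jar_small_mid (a point): Centre of the smaller sample jar, half-way up (30 mm above its underside). Light grey cap, pale sand: 49 mm diameter, 60 mm tall, loose, upright on the worktop. Not to be used.
- shaker: Jar shaker, fixed on the worktop: flat grey housing, 210 mm (x) by 350 mm (y). Origin at worktop level under its middle; x points from its front (switch side) to its rear, y to its left. Housing top 42 mm high; over the rear half lies an aluminium carrier plate, top 57 mm high. On it along x = 50 mm, left to right: V block, jar place, clamp pad, clamp bracket (44 mm tall), black lever.
- load_spot (a point): Point on top of the carrier plate (57 mm high), at the shaker's x = 50, y = 85 mm, axes as the shaker's: under the jar's axis when it stands half-way between V block and drawn-back pad, about 10 mm of play either way along y. The plunger later pushes it left into the V block. Nothing stands above; free for a gripper that closes along the shaker's x.
- seat (a point): Point on top of the carrier plate under the jar's axis when it sits home against both faces of the V block (10 mm left of load_spot). Axes as the shaker's. The grey V block is 40 mm tall, opens to the right and reaches from 3 to 66 mm left of this point, 90 mm wide.
- lever_grip (a point): Point on the upper face of the lever's black grip, 105 mm from its pivot; moves with it. Pivot axis along the shaker's x, at x = 50, y = -36 mm, 93 mm above the worktop. Grip 24 mm wide, 14 mm thick, 44 to 144 mm from the pivot, to the right. Open: slopes up to the right 0.70 rad above level; clamped: level.
- clamp_lever (a joint): Clamp lever angle: 0 open (raised), 0.70 rad clamped (level). An over-centre spring holds it at either end: pressing straight down 75 mm right of the pivot takes about 4 N at first, rising to a peak of about 7 N near 0.2 rad, then falling; past about 0.4 rad (0.5 with a jar in the way) it snaps over to 0.70 by itself. Clamped, the sprung pad pushes on the jar with about 4 N.
- knob_grip (a point): Centre of the rotary switch's bar grip, on its vertical axis, 65.5 mm above the worktop, at the shaker's x = -60, y = -40 mm. Black bar 60 mm long (point's x axis lies along it and turns with it), 14 mm wide, upper face 11 mm above this point, lower end 14 mm below on a 58 mm round skirt. A thin white line marks its front end.
- switch_knob (a joint): Rotary switch angle: 0 off (the bar is 0.5 rad anticlockwise of the shaker's x axis, seen from above), 1.0 rad on, turned clockwise seen from above. A spring detent (about 0.08 N m) holds it at either end; past the middle (0.5 rad) it clicks over by itself.
- pad_face (a point): Centre of the clamp pad's face, a 22 mm round black rubber pad on a steel plunger, 22 mm above the carrier plate. Looks left (+y of the shaker) at the jar; drawn back at y = 47.5 mm, moves up to 24 mm left when the lever is pressed.
Not all that is in view belongs to the job. Leave any orange or turquoise look-alike of the part that bears jar_large_mid alone.

How it is judged:
By the outcome, as a careful person would: the job done as asked, in the order asked, and still so for the second after the job is handed in, with the robot touching nothing.
It also fails if it takes over 53 s, if anything falls off the work surface, if the arm or the gripper's body presses on something with over 40 N, if the wrist force passes 120 N, or if a joint passes its speed limit or range.

## Robot

A 6-joint arm with a two-finger parallel gripper is mounted at the origin on a cart in front of the work surface, level with it; the furniture and walls round the work are solid. World frame = base frame: x ahead of the robot, y to its left, z up, the work surface at z = 0. Lengths are in m, angles in degrees, forces in N, time in s.
With the tool pointing down it reaches from about 0.25 to 0.725 m from the base axis. Payload 9.7 kg.
Tool frame: the origin (TCP) lies on the centre line of the jaws, within the pads' length; the fingertips stand 22 mm ahead of it and the grasp point (between the pads) lies 3 mm ahead of it; z points along the fingers, y is the direction in which the jaws open and shut (so a half turn about z gives the same grasp; the last joint's range is limited). The gripper opens to 85 mm and grips with 20 to 120 N. Pads are 22 mm wide; open, the fingers measure 114 mm over their backs; the gripper's body (76 mm by 85 mm) begins 54 mm behind the grasp point. The pads swing forward as they close: fully open they stand 13 mm farther back than shut.
Start: joints at [-70.531, 4.979, 10.078, 95.1, 0, 90], TCP at [0.183, -0.519, 0.228] pointing down, gripper open.
Joint ranges: [-179.16, 179.16], [-48.56, 103.87], [-65.8, 70.77], [-126.05, 130.52], [-82.76, 87.17], [-180, 180]. Speed limits (degrees/s): [127.2, 127.2, 147.25, 180, 180, 180].

## Interface

Orientations are given as [roll, pitch, yaw] about the fixed x, y, z axes, in that order (R = Rz(yaw) Ry(pitch) Rx(roll)).
In Python, from workcell import get_obs, camera, camera_params, job_done gives the robot as it stands.
- The arm moves only by the tool servo_tool, never from a script. Its argument "steps" is a list of rows, each an object of numbers: "x", "y", "z": the shift along the world's x, y, z in mm; "yaw": the turn about the world's z in degrees. A call has 1 to 12 rows; each row is the pose to reach, as a shift and turn from the pose measured when the call began; what a row does not reach only later rows make up. A row lasts 1/8 s, in which the tool goes at most 62.5 mm and 10.7 degrees, less where a joint would pass 70% of its speed; a pose out of reach is approached as far as the arm can. A call with a gripper value outside its range is refused whole. "grip" is the finger opening in mm, from 0 to 85.4, set as the call begins (left out, the last holds). The fingers move at their own pace and stop on an object; "grip_force" is the grip in N (left out, the last holds). Time passes only in rows, so rows that repeat a pose let the fingers close. It gives the time, the measured TCP pose, the force and the opening at its end, in the units of the state.
- get_obs(): the state, without advancing time (a new reading comes with each control period).
- camera(name): name is "scene" or "top" or "wrist"; returns (picture, depth): 400x640x3 uint8, red, green, blue; 400x640 float32, m along the optical axis (not along the pixel's ray), 0 where there is no reading.
- camera_params(name): a dict with "intrinsics" (3x3 intrinsics, pixels), "D" ([k1, k2, p1, p2, k3] as OpenCV has them; the pictures are not rectified), "rvec" (rotation vector, rad) and "tvec" (3), from world to camera coordinates, as OpenCV has them; the wrist camera has in their place "hand_eye" (4x4, takes a point from camera to tool coordinates, whose origin is the TCP and whose axes are the flange's). Camera axes: x right, y down, z forward; pixel columns grow to the right and rows downward; lengths in m; the calibration is good to about 2 mm. A picture is of the moment at which its call begins: read the wrist's pose just before it. camera_params takes no time and is no camera call.
- job_done(): hands the job in, once; it reports no verdict.
The state is a dict: "time": time; "q": joint angles; "qd": joint speeds; "joint_efforts": joint torques, N m; "ee_pos": TCP position; "tcp_rot": TCP orientation; "wrist_force": force on the tool from outside, world axes, zero at the start; "torque": the same for the moment, N m; "opening": finger opening in m.
Only numpy, scipy, OpenCV 4.12 (cv2) and the standard library are available. Lean on these libraries where they do the work, as an engineer would, in place of code of your own. Each camera call takes 0.05 s, during which the arm holds its last target.

## Working session

There is one attempt and no reset: what is moved stays moved. The work goes in short steps, Python scripts to look and compute and a tool call to move; the robot and the scene stay as the last step left them, time stands still between calls to the robot, and variables do not carry over. Pictures are saved under pics/ and viewed, and the job is handed in when it is done.

Besides the shell and the picture viewer there is one more tool, called as name(argument=value, ...) on one line, values as JSON. servo_tool: Moves the arm, as the interface text tells. Its arguments: {"type":"object","properties":{"steps":{"type":"array"},"grip":{"type":"number"},"grip_force":{"type":"number"}},"required":["steps"]}

```bash
mkdir -p pics; ls; python3 - <<'E'
from workcell import *
import cv2,numpy as np
print(get_obs())
for n in ["scene","top"]:
    p,d=camera(n); np.savez(f"pics/{n}0.npz",p=p,d=d); cv2.imwrite(f"pics/{n}0.png",p[:,:,::-1]); print(n,camera_params(n))
print(camera_params("wrist"))
E
```

```text
pics
{'time': 0.0, 'q': array([-7.05336815e+01,  5.01034334e+00,  1.00353487e+01,  9.51006250e+01,
       -2.43290659e-03,  8.99994319e+01]), 'qd': array([-0.00332894, -0.00135724, -0.02414666, -0.02479731, -0.03836369,
       -0.01753537]), 'joint_efforts': array([ 7.68005848e-04, -5.20386279e+01,  4.64799678e+01,  1.64172985e-02,
        8.34636603e-05,  7.74650488e-06]), 'ee_pos': array([ 0.18319821, -0.51834067,  0.22699836]), 'tcp_rot': array([-1.79924380e+02,  2.43215471e-03,  1.94668898e+01]), 'wrist_force': array([ 0.31368405, -0.25943997, -0.02144785]), 'torque': array([0.0432454 , 0.06132237, 0.01575951]), 'opening': 0.08553685381419453}
scene {'intrinsics': array([[465.57292824,   0.        , 315.10991029],
       [  0.        , 465.57292824, 198.52547069],
       [  0.        ,   0.        ,   1.        ]]), 'D': array([0.03859768, 0.        , 0.        , 0.        , 0.        ]), 'rvec': array([ 1.10166252, -2.01179205,  1.26148049]), 'tvec': array([0.45387787, 0.25907991, 1.15661325])}
top {'intrinsics': array([[425.79026083,   0.        , 322.31609727],
       [  0.   
[... 174 characters left out ...]
: array([ 2.13617614, -2.19912784,  0.09322999]), 'tvec': array([0.21934054, 0.5327163 , 1.29679458])}
{'intrinsics': array([[343.2512122 ,   0.        , 323.48974257],
       [  0.        , 343.2512122 , 198.52629644],
       [  0.        ,   0.        ,   1.        ]]), 'D': array([0.00363428, 0.        , 0.        , 0.        , 0.        ]), 'hand_eye': array([[-7.74884844e-04, -9.51675079e-01, -3.07105753e-01,
         7.83948948e-02],
       [ 9.99999700e-01, -7.34586196e-04, -2.46811511e-04,
        -4.73255395e-04],
       [ 9.28871741e-06, -3.07105852e-01,  9.51675362e-01,
        -1.46303423e-01],
       [ 0.00000000e+00,  0.00000000e+00,  0.00000000e+00,
         1.00000000e+00]])}
```

View pics/scene0.png

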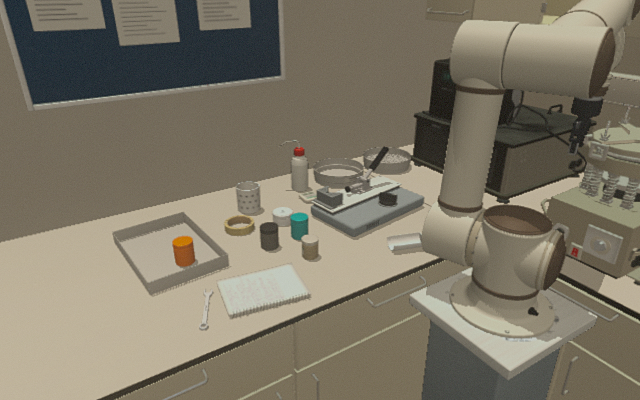

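View pics/top0.png

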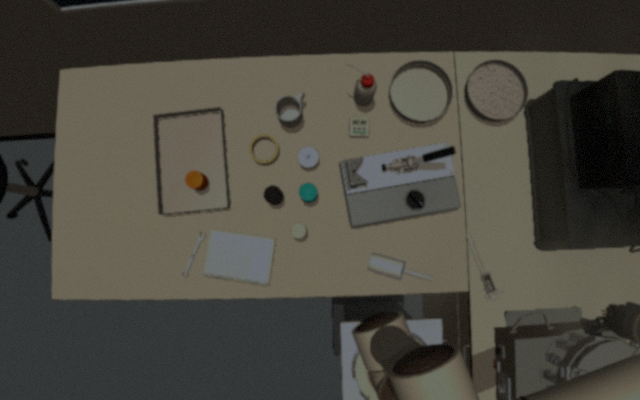

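```bash
cat > h.py <<'E'
import cv2,numpy as np
from workcell import *
from scipy.spatial.transform import Rotation as Ro
def ext(n,obs=None):
    P=camera_params(n)
    if n!="wrist":
        R=cv2.Rodrigues(P["rvec"])[0]; return P,R.T,-R.T@P["tvec"]
    T=np.eye(4);T[:3,:3]=Ro.from_euler("xyz",obs["tcp_rot"],degrees=True).as_matrix();T[:3,3]=obs["ee_pos"]
    M=T@P["hand_eye"];return P,M[:3,:3],M[:3,3]
def onz(n,pts,z,obs=None):
    P,R,c=ext(n,obs)
    u=cv2.undistortPoints(np.array(pts,float).reshape(-1,1,2),P["intrinsics"],P["D"])[:,0]
    d=np.c_[u,np.ones(len(u))]@R.T
    return c+d*((np.broadcast_to(z,len(u))-c[2])/d[:,2])[:,None]
def cloud(n,d,obs=None):
    P,R,c=ext(n,obs)
    v,u=np.mgrid[:400,:640]
    w=cv2.undistortPoints(np.stack([u,v],-1).reshape(-1,1,2).astype(float),P["intrinsics"],P["D"])[:,0]
    return ((np.c_[w,np.ones(len(w))]*d.reshape(-1,1))@R.T+c).reshape(400,640,3)
def proj(n,X,obs=None):
    P,R,c=ext(n,obs)
    return cv2.projectPoints(np.array(X,float).reshape(-1,1,3),cv2.Rodrigues(R.T)[0],-R.T@c,P["intrinsics"],P["D"])[0][:,0]
def crop(p,x0,y0,x1,y1,k,name):
    cv2.imwrite(name,cv2.resize(p[y0:y1,x0:x1,::-1],None,fx=k,fy=k,interpolation=cv2.INTER_CUBIC))
E
python3 - <<'E'
from h import *
p=np.load("pics/top0.npz");d=p["d"];p=p["p"]
crop(p,255,130,475,240,3.6,"pics/c1.png")
X=cloud("top",d)
for u,v in [(274,195),(308,192),(299,232),(380,205),(352,160)]: print(u,v,X[v,u])
E
```

```text
274 195 [0.41244479 0.19293619 1.34396355]
308 192 [0.55277144 0.24595004 0.07193262]
299 232 [0.43378521 0.27659787 0.06082648]
380 205 [0.50922837 0.0277118  0.04472991]
352 160 [0.64142312 0.11199207 0.09840577]
```

View pics/c1.png

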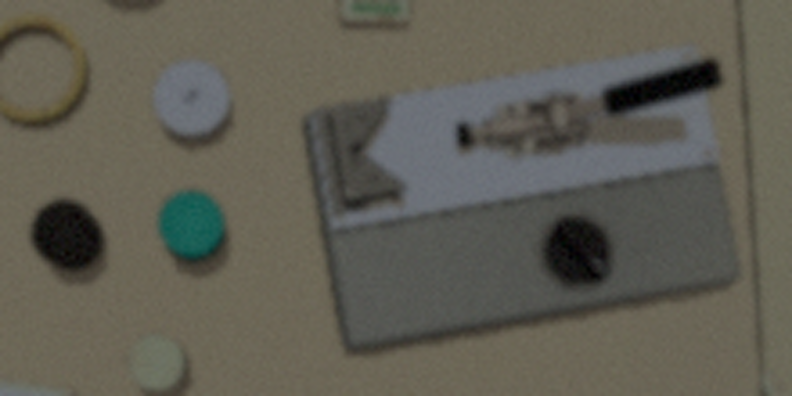

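```bash
python3 - <<'E'
from h import *
f=np.load("pics/top0.npz");d=f["d"]
X=cloud("top",d).reshape(-1,3)
print(onz("top",[(273.6,195.3),(308.4,192.7),(298.9,231)],[.07,.07,.06]))
m=(d.ravel()>0)&(X[:,2]>.03)&(X[:,2]<.065)&(X[:,0]>.4)&(X[:,0]<.8)&(X[:,1]>-.25)&(X[:,1]<.2)
im=m.reshape(400,640).astype(np.uint8)
n,l,s,c=cv2.connectedComponentsWithStats(im); i=1+np.argmax(s[1:,4]); print(s[i])
q=X[(l==i).ravel()]; print(len(q),cv2.minAreaRect(q[:,:2].astype(np.float32)))
h=q[(q[:,2]<.046)];print("housing z",np.median(h[:,2]))
# corners from crop: housing top outer corners
k=lambda u,v:(255+u/3.6,130+v/3.6)
C=onz("top",[k(350,350),k(735,277),k(305,115),k(692,45)],[.042,.042,.05,.057]);print(C)
K=onz("top",[k(577,250)],.0765);print("knob",K)
E
```

```text
[[0.54608506 0.35007316 0.07      ]
 [0.55082954 0.2448795  0.07      ]
 [0.43681292 0.27688031 0.06      ]]
[ 339  143  122   84 6479]
6479 ((0.5723150968551636, -0.03761531412601471), (0.20898452401161194, 0.348565012216568), 8.375480651855469)
housing z 0.04204833082459691
[[ 0.44396871  0.11498736  0.042     ]
 [ 0.49596657 -0.21827502  0.042     ]
 [ 0.64536346  0.14686321  0.05      ]
 [ 0.69612731 -0.1884925   0.057     ]]
knob [[ 0.52036233 -0.07505335  0.0765    ]]
```

servo_tool(steps=[{"x": 0,"y": 0,"z": 50},{"x": 20,"y": 30,"z": 90,"yaw": 8},{"x": 60,"y": 80,"z": 120,"yaw": 16},{"x": 100,"y": 130,"z": 130,"yaw": 24},{"x": 140,"y": 180,"z": 130,"yaw": 32},{"x": 180,"y": 230,"z": 130,"yaw": 40},{"x": 220,"y": 280,"z": 130,"yaw": 48},{"x": 260,"y": 330,"z": 130,"yaw": 56},{"x": 300,"y": 380,"z": 130,"yaw": 64},{"x": 340,"y": 430,"z": 130,"yaw": 72},{"x": 350,"y": 450,"z": 130,"yaw": 79},{"x": 350,"y": 450,"z": 130,"yaw": 79}])

```text
schema error: expected keys x, y, z, yaw
```

```bash
python3 - <<'E'
from h import *
import pickle
o=get_obs();p,d=camera("wrist");print(o["time"],o["ee_pos"],o["tcp_rot"],o["q"])
pickle.dump((o,p,d),open("pics/w1.pkl","wb"))
cv2.imwrite("pics/w1.png",p[:,:,::-1])
E
```

```text
0.1 [ 0.18326317 -0.51834362  0.22704765] [-1.79931036e+02 -3.67110410e-04  1.94708519e+01] [-7.05288719e+01  5.00784000e+00  1.00381718e+01  9.50992957e+01
  3.67442703e-04  9.00002759e+01]
```

View pics/w1.png

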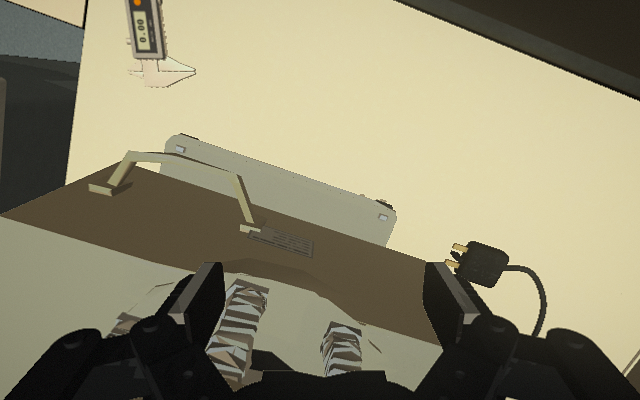

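servo_tool(steps=[{"x": 0,"y": 0,"z": 50,"yaw": 0},{"x": 20,"y": 30,"z": 90,"yaw": 8},{"x": 60,"y": 80,"z": 120,"yaw": 16},{"x": 100,"y": 130,"z": 130,"yaw": 24},{"x": 140,"y": 180,"z": 130,"yaw": 32},{"x": 180,"y": 230,"z": 130,"yaw": 40},{"x": 220,"y": 280,"z": 130,"yaw": 48},{"x": 260,"y": 330,"z": 130,"yaw": 56},{"x": 300,"y": 380,"z": 130,"yaw": 64},{"x": 340,"y": 430,"z": 130,"yaw": 72},{"x": 350,"y": 450,"z": 130,"yaw": 79},{"x": 350,"y": 450,"z": 130,"yaw": 79}])

```text
time: 1.65
ee_pos: [0.5344, -0.0661, 0.3559]
tcp_rot: [-179.8, -0.0, 98.7]
wrist_force: [-0.0, -1.0, 0.2]
opening: 0.0856
```

```bash
python3 - <<'E'
from h import *
import pickle
o=get_obs();p,d=camera("wrist");print(o["time"],o["ee_pos"],o["tcp_rot"],o["q"])
pickle.dump((o,p,d),open("pics/w2.pkl","wb"))
cv2.imwrite("pics/w2.png",p[:,:,::-1])
E
```

```text
1.65 [ 0.53442549 -0.06608386  0.35588415] [-1.79836773e+02 -4.58746124e-02  9.87483253e+01] [-7.04891312e+00  9.00136221e+00  2.93023219e+01  1.10470510e+02
 -2.94073369e-04  7.42026967e+01]
```

View pics/w2.png

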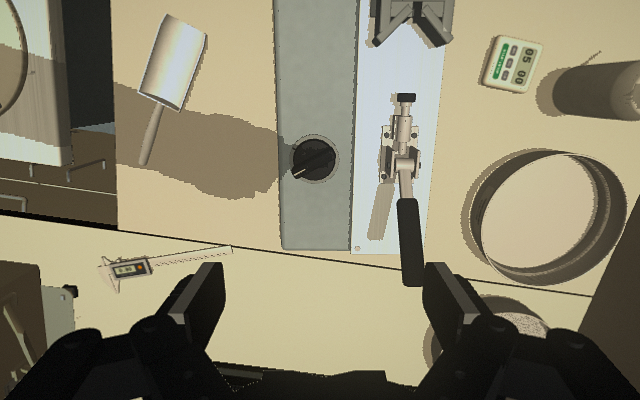

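```bash
python3 - <<'E'
from h import *
import pickle
o,p,d=pickle.load(open("pics/w2.pkl","rb"))
crop(p,265,80,465,290,2.85,"pics/c2.png")
X=cloud("wrist",d,o)
for (u,v) in [(300,60),(360,20),(360,240),(315,225),(440,10),(320,152),(405,97),(412,220),(412,270),(409,240)]: print(u,v,X[v,u].round(4))
E
```

```text
300 60 [0.4869 0.0403 0.0417]
360 20 [0.5516 0.0929 0.057 ]
360 240 [ 0.603  -0.1824  0.0578]
315 225 [ 0.5373 -0.1762  0.0416]
440 10 [0.6305 0.1076 0.0968]
320 152 [ 0.5285 -0.0672  0.0577]
405 97 [0.6154 0.0164 0.0896]
412 220 [ 0.6398 -0.1113  0.1455]
412 270 [ 0.6408 -0.1538  0.1816]
409 240 [ 0.6372 -0.1297  0.1598]
```

View pics/c2.png

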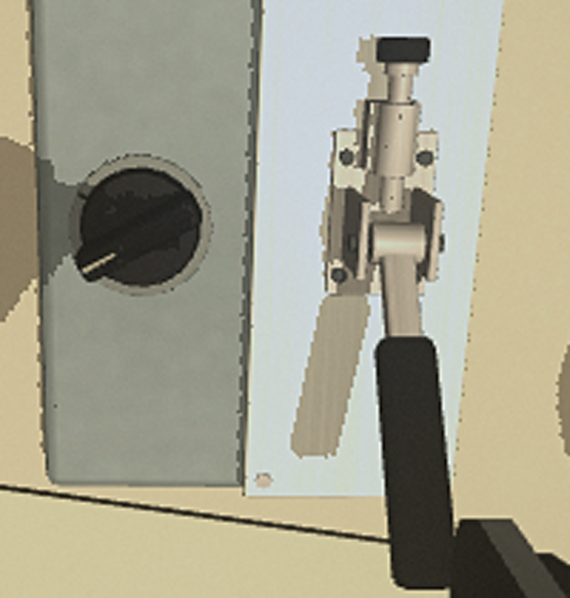

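```bash
python3 - <<'E'
from h import *
import pickle
from scipy.optimize import least_squares
o,p,d=pickle.load(open("pics/w2.pkl","rb"))
k=lambda u,v:(265+u/2.85,80+v/2.85)
S=np.array([[-105,-175,42],[-60,-40,51.5],[50,47.5,90]])/1e3
W=np.array([k(48,484),k(138,223),k(404,37)])
k2=lambda u,v:(255+u/3.6,130+v/3.6)
S2=np.array([[-105,175,42],[-105,-175,42],[105,-175,57],[-60,-40,51.5]])/1e3
T=np.array([k2(350,350),k2(735,277),k2(692,45),k2(577,250)])
def tf(v,S):
    c,s=np.cos(v[2]),np.sin(v[2]);return S@np.array([[c,s,0],[-s,c,0],[0,0,1]])+[v[0],v[1],0]
for use in ("w","t","wt"):
    f=lambda v:np.r_[((proj("wrist",tf(v,S),o)-W)).ravel() if "w" in use else [],((proj("top",tf(v,S2))-T)*.5).ravel() if "t" in use else []]
    r=least_squares(f,[.5723,-.0376,.148]);print(use,r.x[:2].round(4),np.degrees(r.x[2]).round(2),r.fun.round(1))
    print(" load",tf(r.x,np.array([[.05,.085,.057],[.05,-.036-.09,.1],[-.06,-.04,.0655]])).round(4))
# cloud fit of housing/plate planes edges
X=cloud("wrist",d,o)
K=onz("wrist",[k(88,272),k(195,207)],.0765,o);print(K,np.degrees(np.arctan2(*(K[1]-K[0])[1::-1])))
F=onz("wrist",[k(34,100),k(46,430)],.042,o);print("front edge dir",F,np.degrees(np.arctan2(*(F[0]-F[1])[1::-1]))-90)
F=onz("wrist",[k(262,20),k(246,480)],.057,o);print("plate front edge dir",F,np.degrees(np.arctan2(*(F[0]-F[1])[1::-1]))-90)
E
```

```text
w [ 0.574  -0.0324] 8.08 [ 0.3 -1.3 -1.   1.8  0.6 -0.5]
 load [[ 0.6116  0.0588  0.057 ]
 [ 0.6412 -0.1501  0.1   ]
 [ 0.5202 -0.0805  0.0655]]
t [ 0.5724 -0.0338] 8.71 [-1.3  0.3  0.7  0.1  0.3 -1.   0.4  0.5]
 load [[ 0.609   0.0578  0.057 ]
 [ 0.6409 -0.1508  0.1   ]
 [ 0.5192 -0.0824  0.0655]]
wt [ 0.5739 -0.0325] 8.16 [ 0.4 -1.2 -1.   1.9  0.4 -0.5 -1.8 -0.1  0.4  0.2  0.3 -1.   0.1  0.4]
 load [[ 0.6113  0.0587  0.057 ]
 [ 0.6413 -0.1501  0.1   ]
 [ 0.5202 -0.0806  0.0655]]
[[ 0.50229639 -0.09828144  0.0765    ]
 [ 0.54493241 -0.06208677  0.0765    ]] 40.32866858367906
front edge dir [[ 0.46587493 -0.03054284  0.042     ]
 [ 0.48999404 -0.19261789  0.042     ]] 8.464319979788144
plate front edge dir [[ 0.56155123  0.01932264  0.057     ]
 [ 0.59326277 -0.19759564  0.057     ]] 8.31721969746421
```

servo_tool(steps=[{"x": 2,"y": 50,"z": 0,"yaw": 0},{"x": 4,"y": 110,"z": -20,"yaw": 0},{"x": 6,"y": 170,"z": -40,"yaw": 0},{"x": 8,"y": 230,"z": -70,"yaw": 0},{"x": 10,"y": 290,"z": -100,"yaw": 0},{"x": 12,"y": 350,"z": -120,"yaw": 0},{"x": 12,"y": 400,"z": -140,"yaw": 0},{"x": 12,"y": 416,"z": -150,"yaw": 0},{"x": 12,"y": 416,"z": -150,"yaw": 0}])

```text
time: 2.82
ee_pos: [0.5455, 0.3483, 0.2053]
tcp_rot: [-179.8, 0.0, 98.6]
wrist_force: [-1.2, -0.7, -0.1]
opening: 0.0852
```

```bash
python3 - <<'E'
from h import *
import pickle
o=get_obs();p,d=camera("wrist");print(o["time"],o["ee_pos"],o["tcp_rot"],o["q"])
pickle.dump((o,p,d),open("pics/w3.pkl","wb"))
cv2.imwrite("pics/w3.png",p[:,:,::-1])
X=cloud("wrist",d,o).reshape(-1,3)
m=(d.ravel()>0)&(X[:,2]>.064)&(X[:,2]<.076)&(abs(X[:,0]-.546)<.04)&(abs(X[:,1]-.35)<.045)
q=X[m];print(m.sum(),q.min(0),q.max(0),cv2.minEnclosingCircle(q[:,:2].astype(np.float32)),np.median(q[:,2]))
E
```

```text
2.825 [0.54549531 0.34826007 0.20529802] [-1.79760135e+02  4.77317316e-02  9.85659947e+01] [3.25313477e+01 1.87725764e+01 2.36903813e+01 9.51563794e+01
 5.38126318e-02 1.13965341e+02]
3291 [0.5211254  0.32616167 0.06408821] [0.57665693 0.38187279 0.07286514] ((0.5488945841789246, 0.353804349899292), 0.02824983187019825) 0.07003387888183465
```

View pics/w3.png

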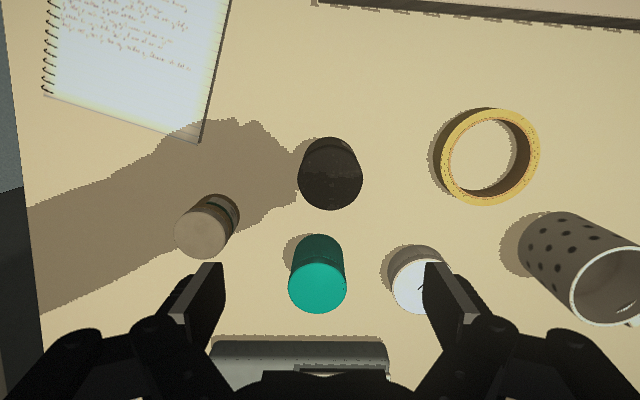

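servo_tool(steps=[{"x": 4,"y": 5,"z": -40,"yaw": 0},{"x": 4,"y": 5,"z": -80,"yaw": 0},{"x": 4,"y": 5,"z": -115,"yaw": 0},{"x": 4,"y": 5,"z": -140,"yaw": 0},{"x": 4,"y": 5,"z": -150,"yaw": 0},{"x": 4,"y": 5,"z": -150,"yaw": 0}])

```text
time: 3.62
ee_pos: [0.5504, 0.3515, 0.0574]
tcp_rot: [-179.9, 0.0, 98.4]
wrist_force: [0.2, -0.1, -0.9]
opening: 0.0855
```

servo_tool(steps=[{"x": 0,"y": 0,"z": 0,"yaw": 0},{"x": 0,"y": 0,"z": 0,"yaw": 0},{"x": 0,"y": 0,"z": 0,"yaw": 0},{"x": 0,"y": 0,"z": 0,"yaw": 0},{"x": 0,"y": 0,"z": 0,"yaw": 0},{"x": 0,"y": 0,"z": 0,"yaw": 0}], grip=45, grip_force=40)

```text
time: 4.38
ee_pos: [0.551, 0.3519, 0.0596]
tcp_rot: [180.0, -0.0, 98.4]
wrist_force: [-0.5, -1.6, 7.2]
opening: 0.054
```

```bash
python3 - <<'E'
from h import *
o=get_obs();p,d=camera("wrist");print(o["time"],o["ee_pos"],o["tcp_rot"],o["opening"],o["wrist_force"])
cv2.imwrite("pics/w4.png",p[:,:,::-1])
E
```

```text
4.375 [0.55103431 0.35190616 0.05960765] [ 1.79982261e+02 -4.67233124e-02  9.84404578e+01] 0.05400363326302192 [-0.46475465 -1.61516553  7.23274317]
```

View pics/w4.png

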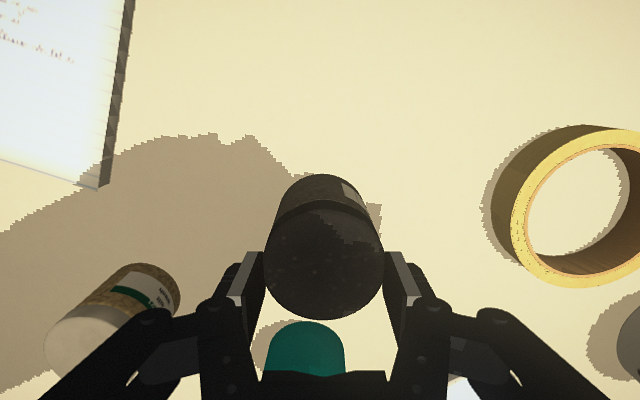

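servo_tool(steps=[{"x": 0,"y": 0,"z": 20,"yaw": 0},{"x": 0,"y": 0,"z": 60,"yaw": 0},{"x": 0,"y": 0,"z": 110,"yaw": 0},{"x": 10,"y": -25,"z": 145,"yaw": 0},{"x": 20,"y": -70,"z": 145,"yaw": 0},{"x": 30,"y": -120,"z": 145,"yaw": 0},{"x": 40,"y": -170,"z": 145,"yaw": 0},{"x": 50,"y": -220,"z": 145,"yaw": 0},{"x": 60,"y": -265,"z": 145,"yaw": 0},{"x": 60,"y": -290,"z": 145,"yaw": 0},{"x": 60,"y": -299,"z": 145,"yaw": 0},{"x": 60,"y": -299,"z": 145,"yaw": 0}])

```text
time: 5.92
ee_pos: [0.611, 0.0531, 0.2049]
tcp_rot: [180.0, -0.1, 98.4]
wrist_force: [0.4, -0.1, -0.9]
opening: 0.0537
```

```bash
python3 - <<'E'
from h import *
import pickle
o=get_obs();p,d=camera("wrist");print(o["time"],o["ee_pos"],o["tcp_rot"],o["opening"],o["wrist_force"])
pickle.dump((o,p,d),open("pics/w5.pkl","wb"))
cv2.imwrite("pics/w5.png",p[:,:,::-1])
p,d=camera("scene");crop(p,270,120,470,270,4,"pics/s5.png")
E
```

```text
5.925 [0.61104531 0.05307265 0.20493085] [ 1.79958304e+02 -5.82364918e-02  9.84205490e+01] 0.053678018408386804 [ 0.4313533  -0.09091234 -0.92830848]
```

View pics/w5.png

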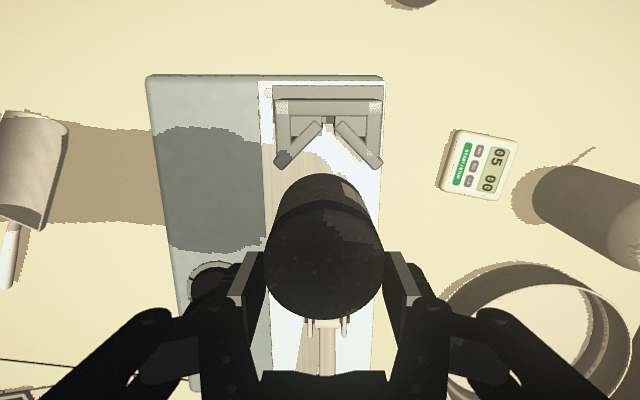

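View pics/s5.png

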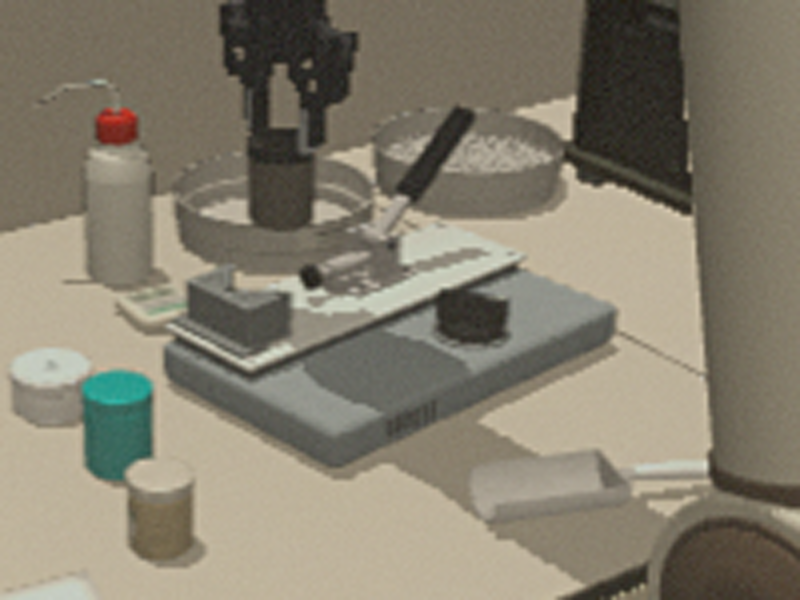

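```bash
python3 - <<'E'
from h import *
import pickle
o,p,d=pickle.load(open("pics/w5.pkl","rb"))
crop(p,240,60,400,190,5,"pics/c5.png")
X=cloud("wrist",d,o).reshape(-1,3)
m=(d.ravel()>0)&(X[:,2]>.088)&(X[:,2]<.103)&(abs(X[:,0]-.6)<.08)&(X[:,1]>.05)&(X[:,1]<.2)
q=X[m];a=np.radians(8.4);c,s=np.cos(a),np.sin(a)
l=(q[:,:2]-[.574,-.0325])@np.array([[c,-s],[s,c]])*1e3
print(m.sum(),np.percentile(l,[0,1,5,50,95,99,100],axis=0).round(1),np.median(q[:,2]))
E
```

```text
5296 [[ 10.6  99.4]
 [ 13.5 102.4]
 [ 15.9 107.5]
 [ 52.  133.3]
 [ 88.1 149.4]
 [ 90.6 150.7]
 [ 93.3 150.8]] 0.09681195269735068
```

View pics/c5.png

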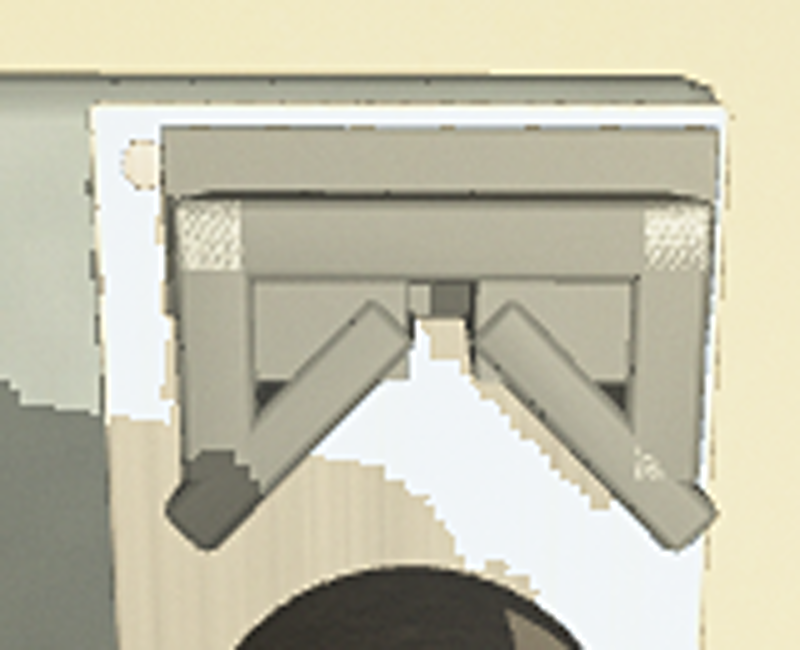

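servo_tool(steps=[{"x": 1,"y": 0,"z": -30,"yaw": 0},{"x": 1,"y": 0,"z": -60,"yaw": 0},{"x": 1,"y": 0,"z": -77,"yaw": 0},{"x": 1,"y": 0,"z": -83,"yaw": 0},{"x": 1,"y": 0,"z": -86,"yaw": 0},{"x": 1,"y": 0,"z": -86,"yaw": 0}])

```text
time: 6.78
ee_pos: [0.6124, 0.054, 0.1196]
tcp_rot: [179.9, -0.1, 98.5]
wrist_force: [-0.8, -0.3, -0.9]
opening: 0.0537
```

servo_tool(steps=[{"x": 0,"y": -1,"z": -1,"yaw": 0},{"x": 0,"y": -1,"z": -2,"yaw": 0},{"x": 0,"y": -1,"z": -3,"yaw": 0},{"x": 0,"y": -1,"z": -3,"yaw": 0}])

```text
time: 7.28
ee_pos: [0.6124, 0.053, 0.1167]
tcp_rot: [179.9, -0.1, 98.5]
wrist_force: [-0.6, 0.9, 0.1]
opening: 0.0537
```

servo_tool(steps=[{"x": 0,"y": 0,"z": -1,"yaw": 0},{"x": 0,"y": 0,"z": -2,"yaw": 0},{"x": 0,"y": 0,"z": -2,"yaw": 0}])

```text
time: 7.65
ee_pos: [0.6124, 0.0529, 0.1165]
tcp_rot: [179.8, -0.0, 98.5]
wrist_force: [-5.8, -0.6, 10.8]
opening: 0.0534
```

servo_tool(steps=[{"x": 0,"y": 0,"z": 1,"yaw": 0},{"x": 0,"y": 0,"z": 1,"yaw": 0}])

```text
time: 7.9
ee_pos: [0.6125, 0.053, 0.1175]
tcp_rot: [179.8, -0.0, 98.5]
wrist_force: [0.1, -0.6, -1.3]
opening: 0.0534
```

servo_tool(steps=[{"x": 0,"y": 0,"z": 0,"yaw": 0},{"x": 0,"y": 0,"z": 0,"yaw": 0},{"x": 0,"y": 0,"z": 0,"yaw": 0},{"x": 0,"y": 0,"z": 0,"yaw": 0},{"x": 0,"y": 0,"z": 0,"yaw": 0},{"x": 0,"y": 0,"z": 0,"yaw": 0}], grip=85)

```text
time: 8.65
ee_pos: [0.6125, 0.053, 0.1175]
tcp_rot: [179.8, -0.0, 98.5]
wrist_force: [-0.8, -0.7, 0.8]
opening: 0.0852
```

```bash
python3 - <<'E'
from h import *
o=get_obs();p,d=camera("wrist");print(o["time"],o["ee_pos"],o["tcp_rot"],o["opening"],o["wrist_force"])
cv2.imwrite("pics/w6.png",p[:,:,::-1])
E
```

```text
8.65 [0.61251304 0.05296866 0.11748125] [ 1.79797182e+02 -4.50925260e-02  9.84927446e+01] 0.08523836745647331 [-0.82528315 -0.69591536  0.8118253 ]
```

View pics/w6.png

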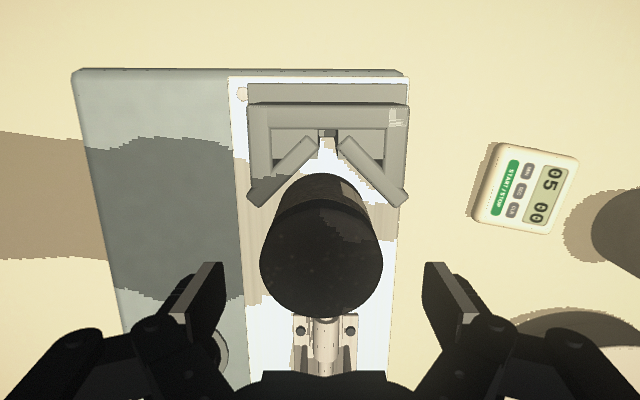

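servo_tool(steps=[{"x": 0,"y": 0,"z": 30,"yaw": 0},{"x": 0,"y": 0,"z": 70,"yaw": 0},{"x": 0,"y": 0,"z": 115,"yaw": 0},{"x": 0,"y": -10,"z": 150,"yaw": 0},{"x": 8,"y": -55,"z": 150,"yaw": 0},{"x": 16,"y": -105,"z": 150,"yaw": 0},{"x": 22,"y": -155,"z": 150,"yaw": 0},{"x": 27,"y": -190,"z": 150,"yaw": 0},{"x": 29,"y": -203,"z": 150,"yaw": 0},{"x": 29,"y": -203,"z": 150,"yaw": 0}], grip=85)

```text
time: 9.95
ee_pos: [0.6415, -0.1503, 0.2672]
tcp_rot: [179.8, -0.1, 98.4]
wrist_force: [0.3, 0.5, -0.2]
opening: 0.0849
```

servo_tool(steps=[{"x": 0,"y": 0,"z": 0,"yaw": 0},{"x": 0,"y": 0,"z": 0,"yaw": 0},{"x": 0,"y": 0,"z": 0,"yaw": 0},{"x": 0,"y": 0,"z": 0,"yaw": 0},{"x": 0,"y": 0,"z": 0,"yaw": 0},{"x": 0,"y": 0,"z": 0,"yaw": 0},{"x": 0,"y": 0,"z": 0,"yaw": 0},{"x": 0,"y": 0,"z": 0,"yaw": 0}], grip=0)

```text
time: 10.95
ee_pos: [0.6415, -0.1504, 0.2672]
tcp_rot: [179.8, -0.1, 98.4]
wrist_force: [0.4, 1.1, -0.0]
opening: -0.0001
```

```bash
python3 - <<'E'
from h import *
import pickle
o=get_obs();p,d=camera("wrist");print(o["time"],o["ee_pos"],o["tcp_rot"],o["opening"],o["wrist_force"])
pickle.dump((o,p,d),open("pics/w7.pkl","wb"))
cv2.imwrite("pics/w7.png",p[:,:,::-1])
E
```

```text
10.95 [ 0.6415275  -0.15036307  0.26718793] [ 1.79817289e+02 -6.57364462e-02  9.84328521e+01] -6.72452823595078e-05 [ 0.37040007  1.10109484 -0.03444535]
```

View pics/w7.png

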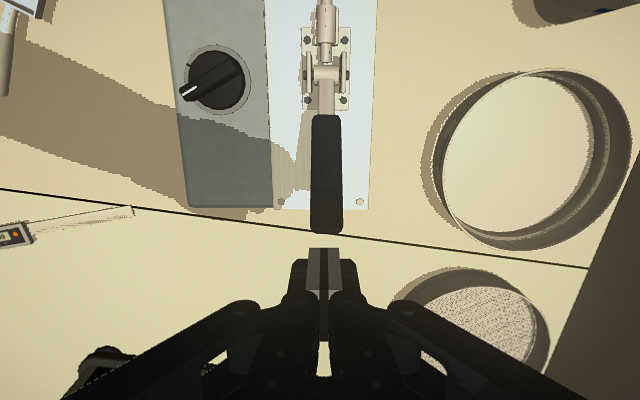

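servo_tool(steps=[{"x": 1,"y": 0,"z": -25,"yaw": 0},{"x": 1,"y": 0,"z": -50,"yaw": 0},{"x": 1,"y": 0,"z": -60,"yaw": 0},{"x": 1,"y": 0,"z": -70,"yaw": 0},{"x": 1,"y": 0,"z": -80,"yaw": 0},{"x": 1,"y": 0,"z": -90,"yaw": 0},{"x": 1,"y": 0,"z": -90,"yaw": 0}])

```text
time: 11.88
ee_pos: [0.6424, -0.15, 0.1767]
tcp_rot: [179.8, -0.1, 98.4]
wrist_force: [-0.4, 2.1, 0.9]
opening: 0.0001
```

servo_tool(steps=[{"x": 0,"y": 0,"z": -10,"yaw": 0},{"x": 0,"y": 0,"z": -20,"yaw": 0},{"x": 0,"y": 0,"z": -30,"yaw": 0},{"x": 0,"y": 0,"z": -40,"yaw": 0},{"x": 0,"y": 0,"z": -46,"yaw": 0},{"x": 0,"y": 0,"z": -50,"yaw": 0},{"x": 0,"y": 0,"z": -50,"yaw": 0}])

```text
time: 12.75
ee_pos: [0.6421, -0.1499, 0.126]
tcp_rot: [179.9, -0.1, 98.4]
wrist_force: [-0.0, -0.1, 0.6]
opening: -0.0004
```

```bash
python3 - <<'E'
from h import *
import pickle
o=get_obs();p,d=camera("wrist");print(o["time"],o["ee_pos"],o["tcp_rot"],o["opening"],o["wrist_force"])
cv2.imwrite("pics/w8.png",p[:,:,::-1])
E
```

```text
12.75 [ 0.64209526 -0.14994227  0.12596244] [ 1.79901398e+02 -1.40931266e-01  9.84421503e+01] -0.0003879763545459885 [-0.04403618 -0.05947871  0.59347159]
```

View pics/w8.png

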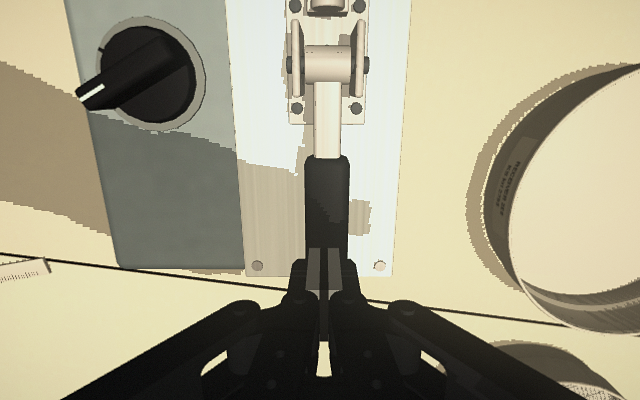

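servo_tool(steps=[{"x": 0,"y": 0,"z": -3,"yaw": 0},{"x": 0,"y": 0,"z": -5,"yaw": 0},{"x": 0,"y": 0,"z": -5,"yaw": 0}])

```text
time: 13.18
ee_pos: [0.6422, -0.1499, 0.1211]
tcp_rot: [179.9, -0.1, 98.4]
wrist_force: [-0.0, -0.4, -0.1]
opening: 0.0001
```

servo_tool(steps=[{"x": 0,"y": 0,"z": 30,"yaw": 0},{"x": 0,"y": 0,"z": 70,"yaw": 9},{"x": -10,"y": 5,"z": 105,"yaw": 18},{"x": -30,"y": 15,"z": 120,"yaw": 28},{"x": -50,"y": 25,"z": 120,"yaw": 38},{"x": -70,"y": 40,"z": 120,"yaw": 48},{"x": -90,"y": 50,"z": 120,"yaw": 58},{"x": -110,"y": 60,"z": 120,"yaw": 68},{"x": -120,"y": 68,"z": 120,"yaw": 78},{"x": -122,"y": 69,"z": 120,"yaw": 88},{"x": -122,"y": 69,"z": 120,"yaw": 98},{"x": -122,"y": 69,"z": 120,"yaw": 108}], grip=45)

```text
time: 14.68
ee_pos: [0.5201, -0.0809, 0.2414]
tcp_rot: [179.9, -0.1, -153.2]
wrist_force: [-0.3, 0.4, -0.9]
opening: 0.045
```

servo_tool(steps=[{"x": 0,"y": 0,"z": 0,"yaw": 10},{"x": 0,"y": 0,"z": 0,"yaw": 10}])

```text
time: 14.92
ee_pos: [0.5202, -0.0809, 0.2416]
tcp_rot: [179.9, -0.1, -143.3]
wrist_force: [0.2, -0.5, -0.4]
opening: 0.0448
```

```bash
python3 - <<'E'
from h import *
import pickle
o=get_obs();p,d=camera("wrist");print(o["time"],o["ee_pos"],o["tcp_rot"],o["opening"],o["wrist_force"],o["q"])
pickle.dump((o,p,d),open("pics/w9.pkl","wb"))
cv2.imwrite("pics/w9.png",p[:,:,::-1])
p,d=camera("scene");crop(p,270,120,470,270,4,"pics/s9.png")
E
```

```text
14.925 [ 0.52016583 -0.08089281  0.24164155] [ 1.79923284e+02 -9.18190220e-02 -1.43289893e+02] 0.04477309336337859 [ 0.19961592 -0.47528674 -0.37402262] [-8.83298771e+00  2.17812750e+00  8.69452671e+00  9.66354648e+01
 -1.18085877e-02 -4.55430209e+01]
```

View pics/w9.png

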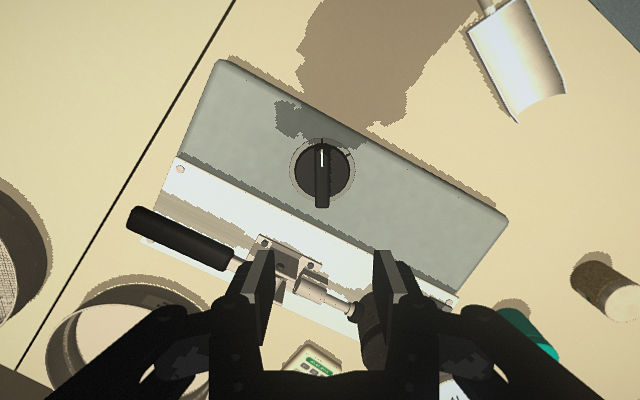

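View pics/s9.png

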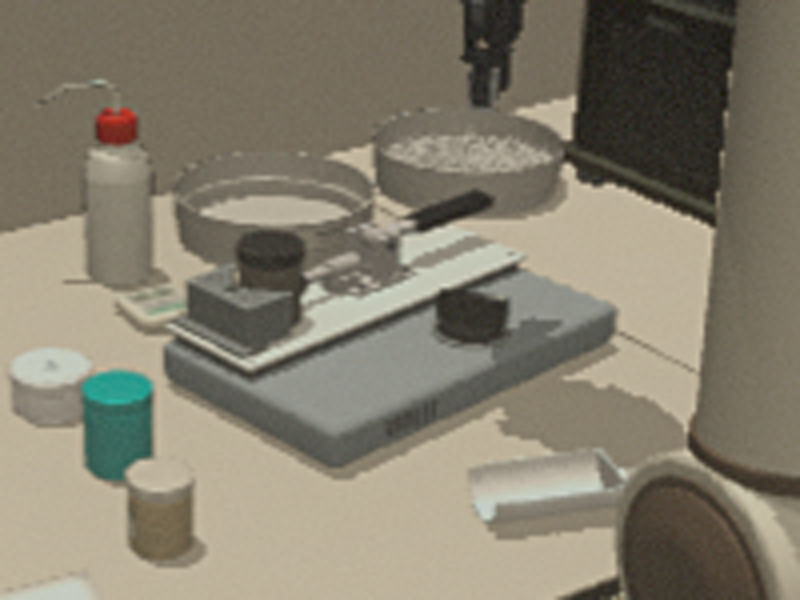

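```bash
python3 - <<'E'
from h import *
import pickle
o,p,d=pickle.load(open("pics/w9.pkl","rb"))
crop(p,270,120,380,220,6,"pics/c9.png")
print(onz("wrist",[(322,142),(322,207)],.0765,o), onz("wrist",[(322,170)],.0515,o))
E
```

```text
[[ 0.49448368 -0.10079482  0.0765    ]
 [ 0.54445543 -0.06369614  0.0765    ]] [[ 0.51993226 -0.08197939  0.0515    ]]
```

View pics/c9.png

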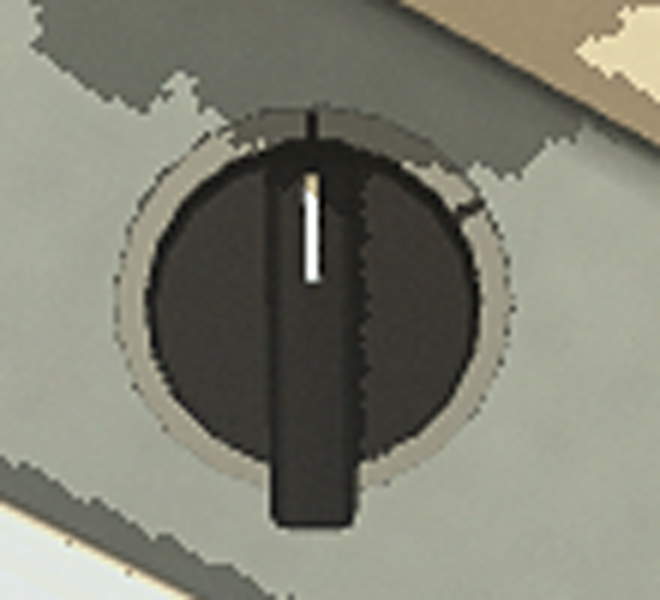

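servo_tool(steps=[{"x": 0,"y": -1,"z": -40,"yaw": 0},{"x": 0,"y": -1,"z": -85,"yaw": 0},{"x": 0,"y": -1,"z": -125,"yaw": 0},{"x": 0,"y": -1,"z": -150,"yaw": 0},{"x": 0,"y": -1,"z": -160,"yaw": 0},{"x": 0,"y": -1,"z": -163,"yaw": 0},{"x": 0,"y": -1,"z": -163,"yaw": 0}])

```text
time: 15.9
ee_pos: [0.5207, -0.082, 0.0795]
tcp_rot: [180.0, -0.0, -143.5]
wrist_force: [-0.5, -0.1, 0.7]
opening: 0.0452
```

servo_tool(steps=[{"x": 0,"y": 0,"z": 0,"yaw": 0},{"x": 0,"y": 0,"z": 0,"yaw": 0},{"x": 0,"y": 0,"z": 0,"yaw": 0},{"x": 0,"y": 0,"z": 0,"yaw": 0},{"x": 0,"y": 0,"z": 0,"yaw": 0}], grip=10, grip_force=25)

```text
time: 16.52
ee_pos: [0.5206, -0.0819, 0.0795]
tcp_rot: [180.0, -0.0, -143.5]
wrist_force: [-1.2, 0.5, -1.2]
opening: 0.0099
```

```bash
python3 - <<'E'
from h import *
import pickle
o=get_obs();p,d=camera("wrist");print(o["time"],o["ee_pos"],o["opening"])
crop(p,200,150,440,330,3.3,"pics/w10.png")
p,d=camera("scene");crop(p,330,100,450,220,5,"pics/s10.png")
E
```

```text
16.525 [ 0.52064802 -0.08194406  0.0795279 ] 0.009883896268938513
```

View pics/w10.png

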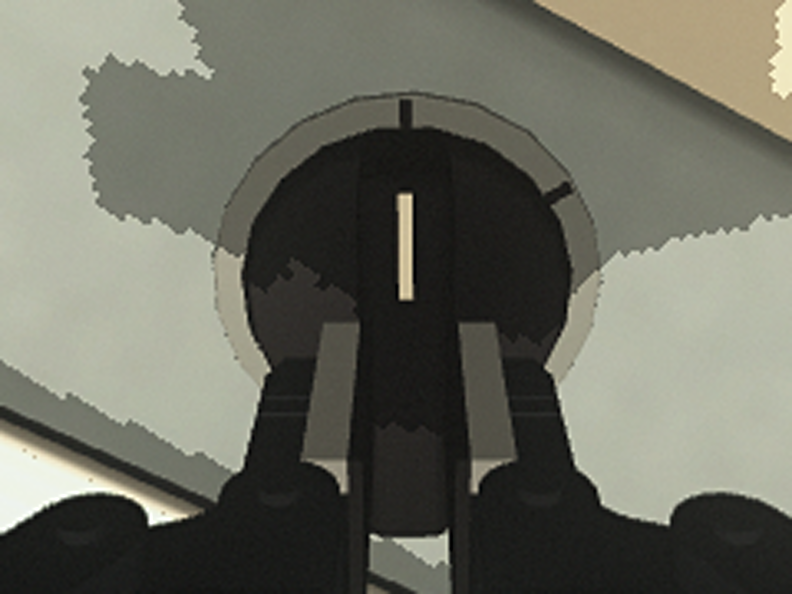

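View pics/s10.png

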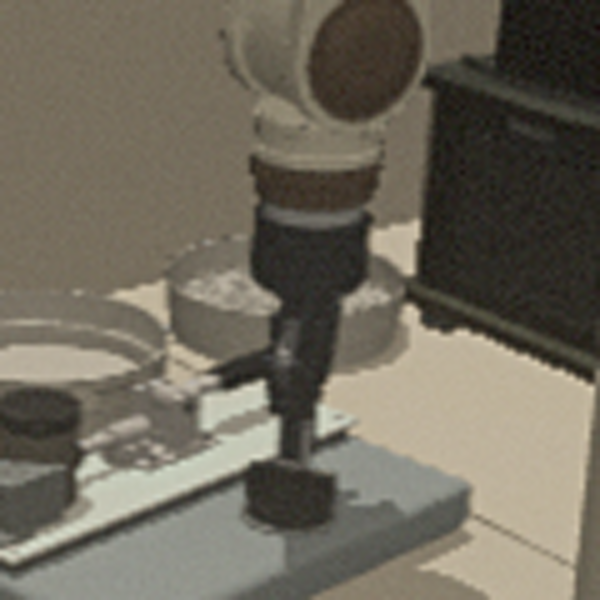

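servo_tool(steps=[{"x": 0,"y": 0,"z": 0,"yaw": -7},{"x": 0,"y": 0,"z": 0,"yaw": -14},{"x": 0,"y": 0,"z": 0,"yaw": -21},{"x": 0,"y": 0,"z": 0,"yaw": -28},{"x": 0,"y": 0,"z": 0,"yaw": -35},{"x": 0,"y": 0,"z": 0,"yaw": -42},{"x": 0,"y": 0,"z": 0,"yaw": -48},{"x": 0,"y": 0,"z": 0,"yaw": -54},{"x": 0,"y": 0,"z": 0,"yaw": -58},{"x": 0,"y": 0,"z": 0,"yaw": -58},{"x": 0,"y": 0,"z": 0,"yaw": -58}])

```text
time: 18.0
ee_pos: [0.5207, -0.082, 0.0795]
tcp_rot: [180.0, -0.1, 158.6]
wrist_force: [-0.8, 0.1, -0.1]
opening: 0.0096
```

servo_tool(steps=[{"x": 0,"y": 0,"z": 0,"yaw": 0},{"x": 0,"y": 0,"z": 0,"yaw": 0},{"x": 0,"y": 0,"z": 0,"yaw": 0},{"x": 0,"y": 0,"z": 0,"yaw": 0}], grip=45)

```text
time: 18.5
ee_pos: [0.5206, -0.082, 0.0795]
tcp_rot: [180.0, -0.1, 158.6]
wrist_force: [0.7, 0.1, 0.2]
opening: 0.0448
```

servo_tool(steps=[{"x": 0,"y": 0,"z": 20,"yaw": 0},{"x": 0,"y": 0,"z": 60,"yaw": 0},{"x": 0,"y": 0,"z": 110,"yaw": 0},{"x": 0,"y": 0,"z": 160,"yaw": 0},{"x": 0,"y": 0,"z": 200,"yaw": 0},{"x": 0,"y": 0,"z": 200,"yaw": 0}])

```text
time: 19.25
ee_pos: [0.5216, -0.0821, 0.2827]
tcp_rot: [179.9, 0.2, 158.6]
wrist_force: [-0.2, -0.4, -0.6]
opening: 0.0451
```

```bash
python3 - <<'E'
from h import *
import pickle
o=get_obs();p,d=camera("wrist");print(o["time"],o["ee_pos"],o["tcp_rot"],o["opening"])
cv2.imwrite("pics/w11.png",p[:,:,::-1])
p,d=camera("scene");crop(p,270,120,470,270,4,"pics/s11.png")
E
```

```text
19.25 [ 0.52155223 -0.08213122  0.28274008] [179.90434726   0.24123745 158.59408325] 0.045117756074153435
```

View pics/w11.png

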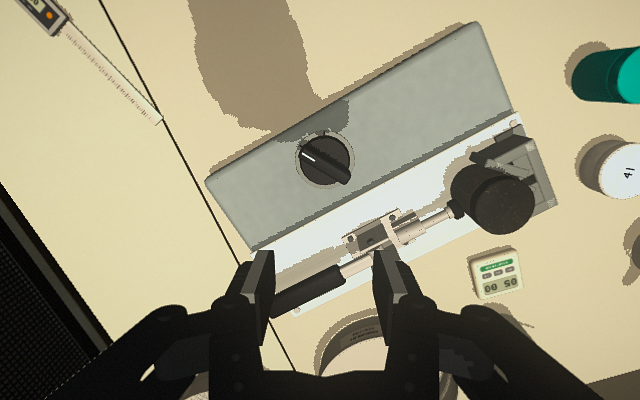

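View pics/s11.png

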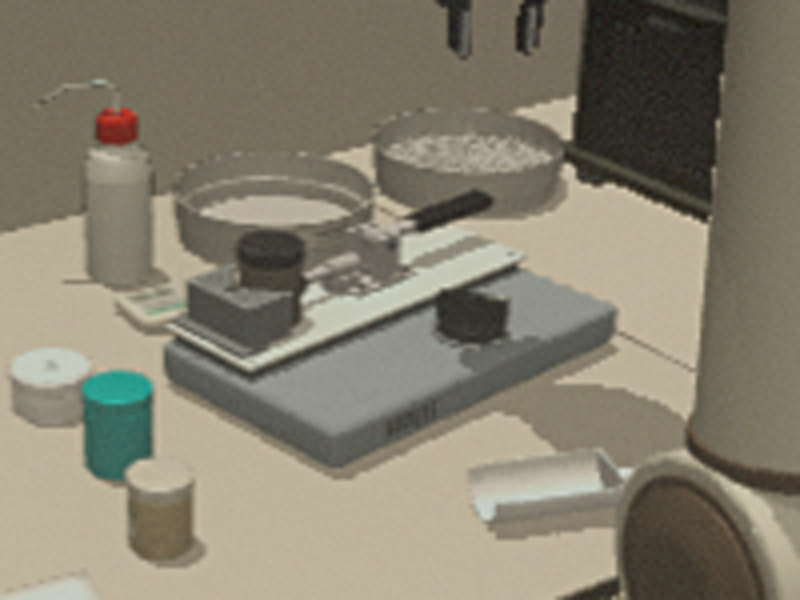

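```bash
python3 - <<'E'
from h import *
import pickle
for n in ("w9","w7"):
    o,p,d=pickle.load(open(f"pics/{n}.pkl","rb"))
    X=cloud("wrist",d,o)
    if n=="w9":
        for v in range(140,215,6): print(v,[X[v,u].round(4)[2] for u in (300,312,322,332,345)])
        # finger tip
        print("tips");
        for uv in [(270,252),(375,252),(262,270),(385,270)]: print(uv,d[uv[1],uv[0]])
    else:
        for uv in [(312,250),(335,250),(323,250),(312,262),(335,262)]: print(uv,d[uv[1],uv[0]],(X[uv[1],uv[0]]-o["ee_pos"]).round(4))
E
```

```text
140 [np.float64(0.0411), np.float64(0.0449), np.float64(0.0444), np.float64(0.0438), np.float64(0.0426)]
146 [np.float64(0.0441), np.float64(0.0481), np.float64(0.0728), np.float64(0.0482), np.float64(0.0422)]
152 [np.float64(0.0447), np.float64(0.0511), np.float64(0.0774), np.float64(0.0533), np.float64(0.0448)]
158 [np.float64(0.0518), np.float64(0.0526), np.float64(0.0764), np.float64(0.0512), np.float64(0.0501)]
164 [np.float64(0.051), np.float64(0.0513), np.float64(0.077), np.float64(0.0509), np.float64(0.0532)]
170 [np.float64(0.0525), np.float64(0.0523), np.float64(0.077), np.float64(0.0516), np.float64(0.052)]
176 [np.float64(0.0517), np.float64(0.0522), np.float64(0.0765), np.float64(0.052), np.float64(0.0511)]
182 [np.float64(0.0514), np.float64(0.0511), np.float64(0.0759), np.float64(0.0513), np.float64(0.0521)]
188 [np.float64(0.044), np.float64(0.0513), np.float64(0.075), np.float64(0.0519), np.float64(0.044)]
194 [np.float64(0.0419), np.float64(0.0502), np.float64(0.0771), np.float64(0.0512), np.float64(0.0428)]
200 [np.float64(0.0423), np.float64(0.045), np.float64(0.0775), np.float64(0.0439), np.float64(0.0407)]
206 [np.float64(0.0414), np.float64(0.0414), np.float64(0.0772), np.float64(0.0427), np.float64(0.0419)]
212 [np.float64(0.0428), np.float64(0.0434), np.float64(0.0421), np.float64(0.0406), np.float64(0.0409)]
tips
(270, 252) 0.14923175
(375, 252) 0.15014298
(262, 270) 0.13410564
(385, 270) 0.13256843
(312, 250) 0.14957727 [-0.0065  0.0109  0.0107]
(335, 250) 0.1492062 [0.0034 0.0125 0.0111]
(323, 250) 0.15020926 [-0.0017  0.0113  0.0102]
(312, 262) 0.13989952 [-0.0062  0.0106  0.021 ]
(335, 262) 0.1398871 [0.0031 0.012  0.021 ]
```

servo_tool(steps=[{"x": -1,"y": 0,"z": -20,"yaw": 10},{"x": -1,"y": 0,"z": -60,"yaw": 20},{"x": -1,"y": 0,"z": -100,"yaw": 30},{"x": -1,"y": 0,"z": -130,"yaw": 40},{"x": -1,"y": 0,"z": -150,"yaw": 50},{"x": -1,"y": 0,"z": -170,"yaw": 58},{"x": -1,"y": 0,"z": -190,"yaw": 58},{"x": -1,"y": 0,"z": -202,"yaw": 58},{"x": -1,"y": 0,"z": -207,"yaw": 58},{"x": -1,"y": 0,"z": -207,"yaw": 58}])

```text
time: 20.6
ee_pos: [0.5197, -0.082, 0.0721]
tcp_rot: [180.0, -0.1, -143.4]
wrist_force: [-0.6, -0.2, 0.1]
opening: 0.045
```

servo_tool(steps=[{"x": 0,"y": 0,"z": -3,"yaw": 0},{"x": 0,"y": 0,"z": -6,"yaw": 0},{"x": 0,"y": 0,"z": -6,"yaw": 0}])

```text
time: 20.98
ee_pos: [0.5196, -0.082, 0.066]
tcp_rot: [179.9, -0.1, -143.4]
wrist_force: [0.2, -0.9, -0.3]
opening: 0.0449
```

```bash
python3 - <<'E'
from h import *
import pickle
o=get_obs();p,d=camera("wrist");print(o["time"],o["ee_pos"],o["opening"])
cv2.imwrite("pics/w12.png",p[:,:,::-1])
X=cloud("wrist",d,o)
for v in range(236,300,5): print(v,[(u,round(float(X[v,u,2]),4)) for u in (255,262,268,323,378,385,392)])
E
```

```text
20.975 [ 0.51962319 -0.08195738  0.0659637 ] 0.04487585151495854
236 [(255, 0.0417), (262, 0.0459), (268, 0.0442), (323, 0.0766), (378, 0.0444), (385, 0.042), (392, 0.0412)]
241 [(255, 0.0416), (262, 0.0451), (268, 0.0445), (323, 0.0773), (378, 0.0446), (385, 0.0418), (392, 0.0419)]
246 [(255, 0.0427), (262, 0.0458), (268, 0.0443), (323, 0.0772), (378, 0.0454), (385, 0.0423), (392, 0.0411)]
251 [(255, 0.0422), (262, 0.0767), (268, 0.0773), (323, 0.077), (378, 0.0772), (385, 0.0769), (392, 0.042)]
256 [(255, 0.0812), (262, 0.0824), (268, 0.0819), (323, 0.0767), (378, 0.0822), (385, 0.0821), (392, 0.083)]
261 [(255, 0.086), (262, 0.0858), (268, 0.0856), (323, 0.077), (378, 0.0844), (385, 0.0854), (392, 0.0869)]
266 [(255, 0.0897), (262, 0.0893), (268, 0.0881), (323, 0.0767), (378, 0.0858), (385, 0.0896), (392, 0.0899)]
271 [(255, 0.0939), (262, 0.0933), (268, 0.0883), (323, 0.0756), (378, 0.0864), (385, 0.0935), (392, 0.0937)]
276 [(255, 0.0984), (262, 0.098), (268, 0.0894), (323, 0.076), (378, 0.0867), (385, 0.0977), (392, 0.098)]
281 [(255, 0.1014), (262, 0.1015), (268, 0.0906), (323, 0.0754), (378, 0.0871), (385, 0.1009), (392, 0.1007)]
286 [(255, 0.1049), (262, 0.1036), (268, 0.0901), (323, 0.0769), (378, 0.0894), (385, 0.1037), (392, 0.1049)]
291 [(255, 0.1081), (262, 0.1038), (268, 0.0909), (323, 0.0768), (378, 0.0888), (385, 0.1031), (392, 0.1077)]
296 [(255, 0.1092), (262, 0.1037), (268, 0.0908), (323, 0.0766), (378, 0.0901), (385, 0.103), (392, 0.1097)]
```

View pics/w12.png

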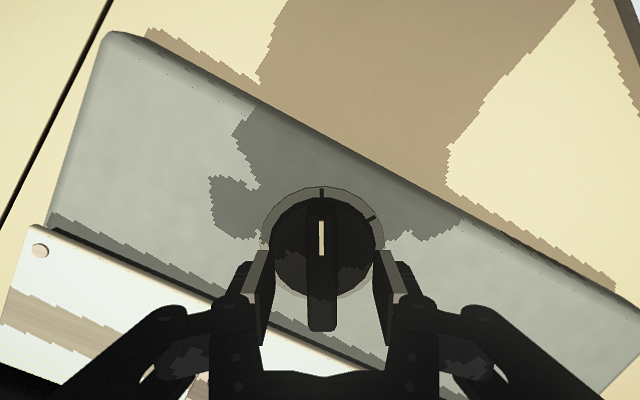

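servo_tool(steps=[{"x": 0,"y": 0,"z": -5,"yaw": 0},{"x": 0,"y": 0,"z": -9,"yaw": 0},{"x": 0,"y": 0,"z": -12,"yaw": 0},{"x": 0,"y": 0,"z": -12,"yaw": 0}])

```text
time: 21.52
ee_pos: [0.5195, -0.0819, 0.0537]
tcp_rot: [179.9, -0.1, -143.4]
wrist_force: [0.2, -0.1, 0.8]
opening: 0.0446
```

servo_tool(steps=[{"x": 0,"y": 0,"z": -2,"yaw": 0},{"x": 0,"y": 0,"z": -4,"yaw": 0},{"x": 0,"y": 0,"z": -4,"yaw": 0}])

```text
time: 21.9
ee_pos: [0.5194, -0.0819, 0.0495]
tcp_rot: [179.9, -0.1, -143.4]
wrist_force: [0.7, -0.2, 0.5]
opening: 0.0453
```

servo_tool(steps=[{"x": 0,"y": 0,"z": 0,"yaw": 0},{"x": 0,"y": 0,"z": 0,"yaw": 0},{"x": 0,"y": 0,"z": 0,"yaw": 0},{"x": 0,"y": 0,"z": 0,"yaw": 0},{"x": 0,"y": 0,"z": 0,"yaw": 0}], grip=8, grip_force=25)

```text
time: 22.52
ee_pos: [0.5199, -0.0827, 0.0498]
tcp_rot: [-180.0, -0.1, -143.4]
wrist_force: [2.0, -4.9, -0.5]
opening: 0.0134
```

Now the bar is gripped (13.4 mm). Turn.

servo_tool(steps=[{"x": 0,"y": 0,"z": 0,"yaw": -7},{"x": 0,"y": 0,"z": 0,"yaw": -14},{"x": 0,"y": 0,"z": 0,"yaw": -21},{"x": 0,"y": 0,"z": 0,"yaw": -28},{"x": 0,"y": 0,"z": 0,"yaw": -35},{"x": 0,"y": 0,"z": 0,"yaw": -42},{"x": 0,"y": 0,"z": 0,"yaw": -48},{"x": 0,"y": 0,"z": 0,"yaw": -53},{"x": 0,"y": 0,"z": 0,"yaw": -57},{"x": 0,"y": 0,"z": 0,"yaw": -57},{"x": 0,"y": 0,"z": 0,"yaw": -57}])

```text
time: 23.9
ee_pos: [0.5197, -0.08, 0.0498]
tcp_rot: [179.7, -0.2, 159.7]
wrist_force: [-1.5, 14.4, 2.2]
opening: 0.0135
```

servo_tool(steps=[{"x": 0,"y": 0,"z": 0,"yaw": 0},{"x": 0,"y": 0,"z": 0,"yaw": 0},{"x": 0,"y": 0,"z": 0,"yaw": 0},{"x": 0,"y": 0,"z": 0,"yaw": 0}], grip=45)

```text
time: 24.4
ee_pos: [0.5197, -0.0802, 0.0499]
tcp_rot: [179.8, -0.2, 159.7]
wrist_force: [-0.8, -0.7, -0.1]
opening: 0.0448
```

servo_tool(steps=[{"x": 0,"y": 0,"z": 20,"yaw": 0},{"x": 0,"y": 0,"z": 60,"yaw": 0},{"x": 0,"y": 0,"z": 110,"yaw": 0},{"x": 0,"y": 0,"z": 160,"yaw": 0},{"x": 0,"y": 0,"z": 210,"yaw": 0},{"x": 0,"y": 0,"z": 210,"yaw": 0}])

```text
time: 25.15
ee_pos: [0.5209, -0.0805, 0.2641]
tcp_rot: [179.7, 0.2, 159.6]
wrist_force: [-0.7, -0.4, -1.0]
opening: 0.0452
```

```bash
python3 - <<'E'
from h import *
import pickle
o=get_obs();p,d=camera("wrist");print(o["time"],o["ee_pos"],o["tcp_rot"],o["opening"])
cv2.imwrite("pics/w13.png",p[:,:,::-1])
X=cloud("wrist",d,o)
pickle.dump((o,p,d),open("pics/w13.pkl","wb"))
p,d=camera("scene");crop(p,270,120,470,270,4,"pics/s13.png")
E
```

```text
25.15 [ 0.52086024 -0.08053934  0.26405246] [1.79683566e+02 1.50328549e-01 1.59643220e+02] 0.04517576010908037
```

View pics/w13.png

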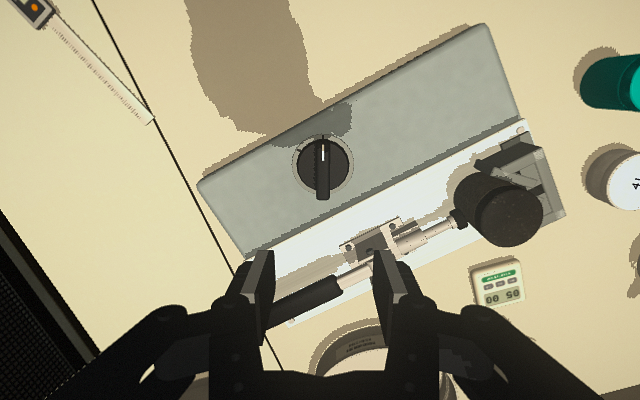

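View pics/s13.png

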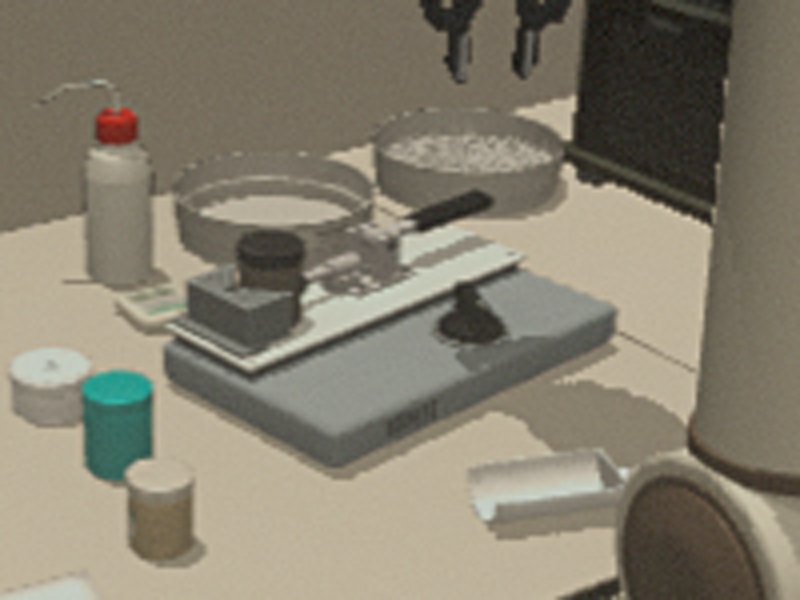

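```bash
python3 - <<'E'
from h import *
import pickle
o,p,d=pickle.load(open("pics/w13.pkl","rb"))
X=cloud("wrist",d,o)
for uv in [(285,315),(310,299),(335,287)]: print("lever",X[uv[1],uv[0]].round(4))
q=X.reshape(-1,3);m=(d.ravel()>0)&(q[:,2]>.12)&(q[:,2]<.135)&(q[:,1]>0)&(abs(q[:,0]-.6)<.07);q=q[m]
c,r=cv2.minEnclosingCircle(q[:,:2].astype(np.float32));a=np.radians(8.4);R=np.array([[np.cos(a),-np.sin(a)],[np.sin(a),np.cos(a)]])
print("jar",c,r,np.percentile(q[:,2],[5,50,95]),"local",(np.array(c)-[.574,-.0325])@R)
crop(p,430,110,570,260,4,"pics/c13.png")
E
```

```text
lever [ 0.6489 -0.1709  0.1001]
lever [ 0.6397 -0.1388  0.1004]
lever [ 0.636  -0.1096  0.0992]
jar (0.6090103983879089, 0.06523065268993378) 0.028493434190750122 [0.12400353 0.12675421 0.12790781] local [0.04891161 0.09156781]
```

View pics/c13.png

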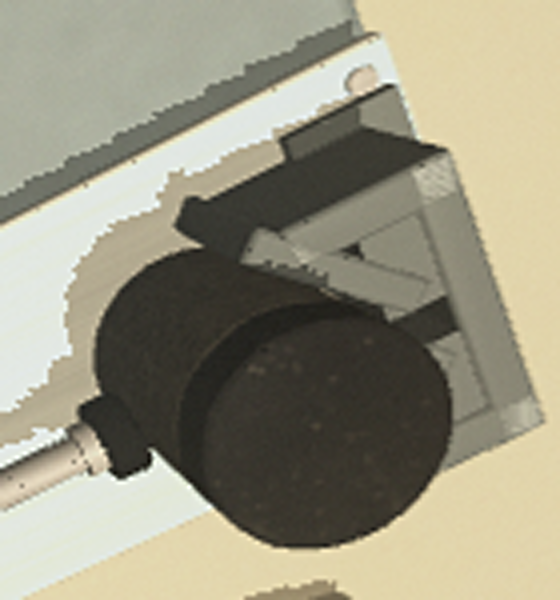

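servo_tool(steps=[{"x": 15,"y": 15,"z": 20,"yaw": -10},{"x": 40,"y": 40,"z": 40,"yaw": -20},{"x": 65,"y": 70,"z": 40,"yaw": -30},{"x": 90,"y": 95,"z": 40,"yaw": -40},{"x": 90,"y": 110,"z": 40,"yaw": -50},{"x": 90,"y": 110,"z": 40,"yaw": -60},{"x": 90,"y": 110,"z": 40,"yaw": -61},{"x": 90,"y": 110,"z": 40,"yaw": -61}])

```text
time: 26.25
ee_pos: [0.6098, 0.0294, 0.2991]
tcp_rot: [179.8, -0.2, 98.8]
wrist_force: [0.1, -0.8, -1.0]
opening: 0.045
```

```bash
python3 - <<'E'
from h import *
import pickle
o=get_obs();p,d=camera("wrist");print(o["time"],o["ee_pos"],o["tcp_rot"])
cv2.imwrite("pics/w14.png",p[:,:,::-1])
X=cloud("wrist",d,o).reshape(-1,3);ok=d.ravel()>0
a=np.radians(8.4);R=np.array([[np.cos(a),-np.sin(a)],[np.sin(a),np.cos(a)]])
m=ok&(X[:,2]>.12)&(X[:,2]<.135)&(X[:,1]>0.02)&(X[:,1]<.12)&(abs(X[:,0]-.6)<.06);q=X[m]
c,r=cv2.minEnclosingCircle(q[:,:2].astype(np.float32));print("jar local",(np.array(c)-[.574,-.0325])@R,r)
i=np.linalg.norm(q[:,:2]-c,axis=1)<.024;A=np.c_[q[i,:2]-c,np.ones(i.sum())];print("plane",np.linalg.lstsq(A,q[i,2],rcond=None)[0])
m=ok&(X[:,2]>.090)&(X[:,2]<.102)&(X[:,1]>0.03)&(X[:,1]<.2)&(abs(X[:,0]-.6)<.08);l=(X[m][:,:2]-[.574,-.0325])@R
print("V",np.percentile(l,[0,1,99,100],axis=0))
crop(p,240,40,420,300,2.3,"pics/c14.png")
E
```

```text
26.25 [0.60975044 0.02938415 0.29909678] [179.81444315  -0.18380089  98.81375266]
jar local [0.04921472 0.09208509] 0.028000639751553535
plane [ 6.67471449e-05 -9.75788458e-05  1.27162853e-01]
V [[0.01074058 0.05626376]
 [0.013352   0.1017359 ]
 [0.09045395 0.15021452]
 [0.09351211 0.15048118]]
```

View pics/w14.png

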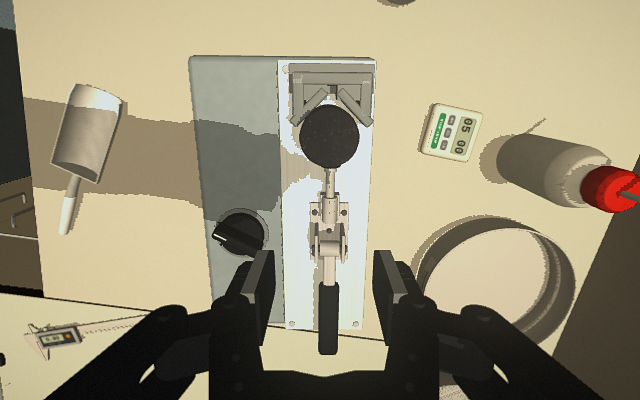

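```bash
python3 - <<'E'
from h import *
import cv2
p=cv2.imread("pics/w14.png")[:,:,::-1]
crop(p,275,50,385,205,5,"pics/c15.png")
E
```

```text
(no output)
```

View pics/c15.png

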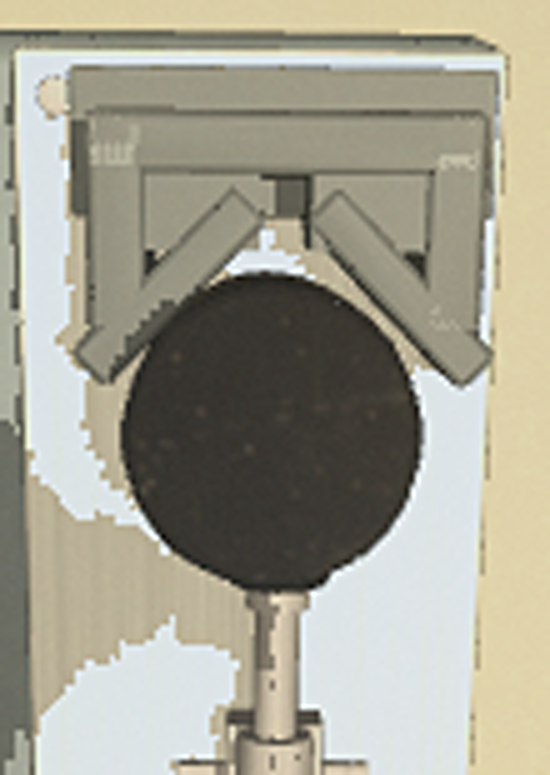

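```bash
python3 - <<'E'
from h import *
import pickle
for n,pts in (("w2",[(212,266),(432,266),(205,275),(320,385),(355,380)]),("w9",[(268,256),(377,256),(300,385),(323,380),(345,380)]),("w7",[(314,252),(332,252)])):
    o,p,d=pickle.load(open(f"pics/{n}.pkl","rb"))
    P=camera_params("wrist");K=P["intrinsics"];H=P["hand_eye"]
    for u,v in pts:
        z=d[v,u];c=np.array([(u-K[0,2])/K[0,0]*z,(v-K[1,2])/K[1,1]*z,z,1]);print(n,u,v,(H@c)[:3].round(4))
E
```

```text
w2 212 266 [ 0.0116 -0.0446 -0.0247]
w2 432 266 [ 0.0111  0.0431 -0.0237]
w2 205 275 [ 0.0109 -0.0456 -0.0304]
w2 320 385 [ 0.011  -0.0011 -0.0816]
w2 355 380 [ 0.0112  0.0074 -0.0802]
w9 268 256 [ 0.0117 -0.0236 -0.0163]
w9 377 256 [ 0.0116  0.0222 -0.0162]
w9 300 385 [ 0.0118 -0.0058 -0.0823]
w9 323 380 [ 0.0107 -0.0004 -0.0797]
w9 345 380 [ 0.0107  0.005  -0.0798]
w7 314 252 [ 0.0111 -0.0044 -0.0114]
w7 332 252 [ 0.0112  0.0034 -0.0117]
```

servo_tool(steps=[{"x": 1,"y": 14,"z": 0,"yaw": 0},{"x": 1,"y": 27,"z": -30,"yaw": 0},{"x": 1,"y": 27,"z": -80,"yaw": 0},{"x": 1,"y": 27,"z": -125,"yaw": 0},{"x": 1,"y": 27,"z": -145,"yaw": 0},{"x": 1,"y": 27,"z": -145,"yaw": 0}], grip=82)

```text
time: 27.05
ee_pos: [0.6098, 0.0569, 0.1527]
tcp_rot: [180.0, -0.2, 98.9]
wrist_force: [-0.1, 0.3, 0.8]
opening: 0.0823
```

servo_tool(steps=[{"x": 0,"y": 0,"z": -25,"yaw": 0},{"x": 0,"y": 0,"z": -50,"yaw": 0},{"x": 0,"y": 0,"z": -72,"yaw": 0},{"x": 0,"y": 0,"z": -90,"yaw": 0},{"x": 0,"y": 0,"z": -92,"yaw": 0}])

```text
time: 27.68
ee_pos: [0.6096, 0.0571, 0.0602]
tcp_rot: [-180.0, -0.2, 98.9]
wrist_force: [-0.4, 0.3, 1.0]
opening: 0.0819
```

```bash
python3 - <<'E'
from h import *
o=get_obs();p,d=camera("wrist");print(o["time"],o["ee_pos"],o["tcp_rot"],o["opening"])
cv2.imwrite("pics/w16.png",p[:,:,::-1])
E
```

```text
27.675 [0.6096077  0.05706689 0.06024203] [-179.97811228   -0.20401105   98.88833524] 0.08185108551702658
```

View pics/w16.png

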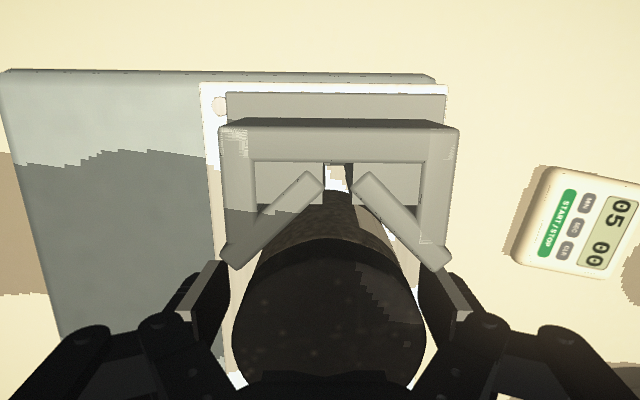

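servo_tool(steps=[{"x": 4,"y": 0,"z": 0,"yaw": 0},{"x": 8,"y": 1,"z": 0,"yaw": 0},{"x": 11,"y": 1,"z": 0,"yaw": 0},{"x": 12,"y": 1,"z": 0,"yaw": 0},{"x": 12,"y": 1,"z": 0,"yaw": 0}])

```text
time: 28.35
ee_pos: [0.6217, 0.0575, 0.0615]
tcp_rot: [-180.0, -0.2, 98.9]
wrist_force: [-3.6, -4.4, 4.9]
opening: 0.0823
```

servo_tool(steps=[{"x": 1,"y": 0,"z": 0,"yaw": 0},{"x": 2,"y": 0,"z": 0,"yaw": 0},{"x": 2,"y": 0,"z": 0,"yaw": 0}])

```text
time: 28.72
ee_pos: [0.6238, 0.057, 0.0621]
tcp_rot: [180.0, -0.1, 98.9]
wrist_force: [-3.4, -3.7, 5.9]
opening: 0.0821
```

servo_tool(steps=[{"x": 1,"y": 0,"z": 0,"yaw": 0},{"x": 2,"y": 0,"z": 0,"yaw": 0},{"x": 2,"y": 0,"z": 0,"yaw": 0}])

```text
time: 29.1
ee_pos: [0.6259, 0.0563, 0.0632]
tcp_rot: [180.0, -0.0, 98.8]
wrist_force: [-4.7, -4.8, 8.9]
opening: 0.0822
```

```bash
python3 - <<'E'
from h import *
o=get_obs();p,d=camera("wrist");print(o["time"],o["ee_pos"],o["opening"],o["wrist_force"])
cv2.imwrite("pics/w17.png",p[:,:,::-1])
E
```

```text
29.1 [0.6259165  0.05632347 0.06315308] 0.08222462491826892 [-4.69064711 -4.77440158  8.88518289]
```

View pics/w17.png

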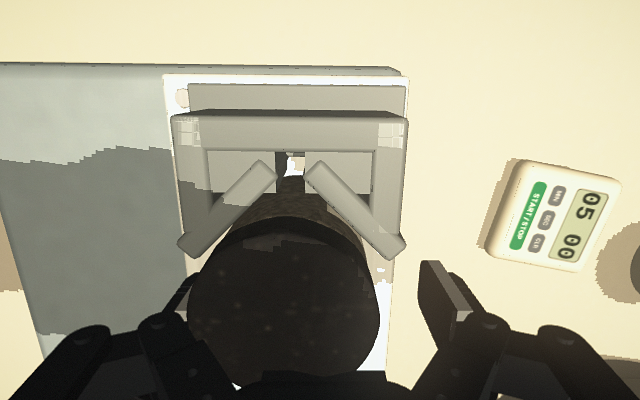

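```bash
cat > m.py <<'E'
from h import *
import sys
o=get_obs();p,d=camera("wrist");print(o["time"],o["ee_pos"],o["wrist_force"])
X=cloud("wrist",d,o).reshape(-1,3);ok=d.ravel()>0
a=np.radians(8.4);R=np.array([[np.cos(a),-np.sin(a)],[np.sin(a),np.cos(a)]])
m=ok&(X[:,2]>.12)&(X[:,2]<.133)&(X[:,1]>0.02)&(X[:,1]<.12)&(abs(X[:,0]-.61)<.036);q=X[m]
c,r=cv2.minEnclosingCircle(q[:,:2].astype(np.float32));print("jar local",(np.array(c)-[.574,-.0325])@R,r,m.sum())
i=np.linalg.norm(q[:,:2]-c,axis=1)<.024;A=np.c_[q[i,:2]-c,np.ones(i.sum())];print("plane",np.linalg.lstsq(A,q[i,2],rcond=None)[0])
l=(X[:,:2]-[.574,-.0325])@R
m=ok&(X[:,2]>.090)&(X[:,2]<.102)&(l[:,1]>.105)&(l[:,1]<.17)&(abs(l[:,0]-.05)<.06);l=l[m]
print("V",np.percentile(l,[0,1,99,100],axis=0))
cv2.imwrite(sys.argv[1],p[:,:,::-1])
E
python3 m.py pics/w18.png
```

```text
29.15 [0.6259949 0.056268  0.0632589] [-4.8028473  -5.11866708  9.38980247]
jar local [0.0426     0.09073048] 0.03852442651987076 25312
plane [-0.00754405 -0.00515162  0.1272794 ]
V [[0.01076173 0.10502303]
 [0.0144566  0.10622324]
 [0.09037093 0.15061269]
 [0.09350331 0.15085254]]
```

servo_tool(steps=[{"x": 0,"y": -2,"z": 0,"yaw": 0},{"x": 1,"y": -2,"z": 0,"yaw": 0},{"x": 2,"y": -2,"z": 0,"yaw": 0},{"x": 2,"y": -2,"z": 0,"yaw": 0}])

```text
time: 29.7
ee_pos: [0.6271, 0.0534, 0.0633]
tcp_rot: [-179.9, 0.0, 98.8]
wrist_force: [-8.1, -4.6, 7.3]
opening: 0.0821
```

```bash
sed -i 's/>.12)&(X\[:,2\]<.133)/>.1245)\&(X[:,2]<.1295)/; s/abs(X\[:,0\]-.61)<.036/abs(X[:,0]-.611)<.031/' m.py; python3 m.py pics/w19.png
```

```text
29.7 [0.62711738 0.05339629 0.06333312] [-8.08630778 -4.58335704  7.26536465]
jar local [0.04948564 0.09443548] 0.03086848556995392 24484
plane [-0.00348214 -0.00140462  0.12718729]
V [[0.01058663 0.10500488]
 [0.01440867 0.10624179]
 [0.09034969 0.1505801 ]
 [0.09369793 0.15084386]]
```

View pics/w19.png

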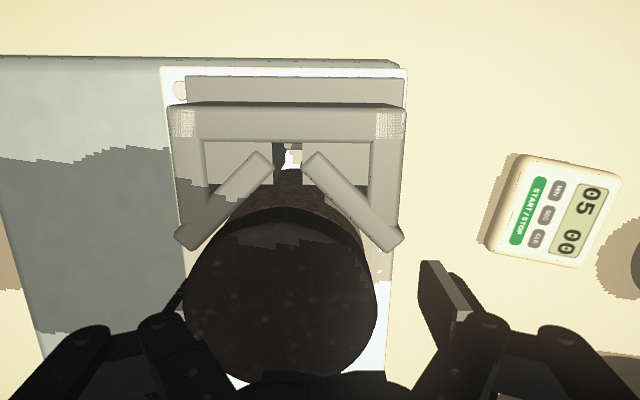

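servo_tool(steps=[{"x": -4,"y": 0,"z": 0,"yaw": 0},{"x": -10,"y": 0,"z": 0,"yaw": 0},{"x": -16,"y": 0,"z": 0,"yaw": 0},{"x": -16,"y": 0,"z": 10,"yaw": 0},{"x": -16,"y": 0,"z": 40,"yaw": 0},{"x": -16,"y": 0,"z": 90,"yaw": 0},{"x": -16,"y": 0,"z": 145,"yaw": 0},{"x": -16,"y": -10,"z": 200,"yaw": 0},{"x": -17,"y": -24,"z": 236,"yaw": 0},{"x": -17,"y": -24,"z": 236,"yaw": 0}])

```text
time: 31.0
ee_pos: [0.6109, 0.0287, 0.3034]
tcp_rot: [179.7, 0.1, 98.8]
wrist_force: [0.4, 0.4, -0.3]
opening: 0.0818
```

```bash
python3 m.py pics/w20.png; python3 - <<'E'
from h import *
p=cv2.imread("pics/w20.png")[:,:,::-1]
crop(p,265,50,405,205,4.5,"pics/c20.png")
E
```

```text
31.0 [0.61089064 0.02873859 0.30343079] [ 0.42032307  0.38890091 -0.33546176]
jar local [0.0518395  0.09474382] 0.02800726518034935 2804
plane [-0.00409667 -0.00485926  0.12716067]
V [[0.0109935  0.10500778]
 [0.01357769 0.10598678]
 [0.09019253 0.15033173]
 [0.09242885 0.15053526]]
```

View pics/c20.png

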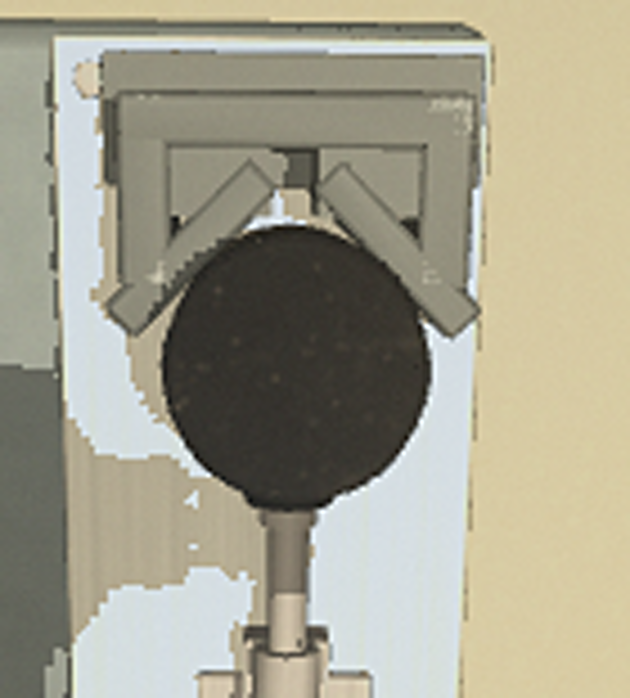

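servo_tool(steps=[{"x": -15,"y": -18,"z": 0,"yaw": 9},{"x": -40,"y": -48,"z": 0,"yaw": 18},{"x": -65,"y": -78,"z": -20,"yaw": 27},{"x": -85,"y": -100,"z": -50,"yaw": 36},{"x": -91,"y": -110,"z": -90,"yaw": 45},{"x": -91,"y": -110,"z": -130,"yaw": 54},{"x": -91,"y": -110,"z": -170,"yaw": 61},{"x": -91,"y": -110,"z": -200,"yaw": 61},{"x": -91,"y": -110,"z": -215,"yaw": 61},{"x": -91,"y": -110,"z": -215,"yaw": 61}], grip=45)

```text
time: 32.3
ee_pos: [0.5189, -0.0805, 0.085]
tcp_rot: [179.9, -0.1, 159.8]
wrist_force: [0.3, 0.4, -0.2]
opening: 0.0451
```

```bash
python3 - <<'E'
from h import *
o=get_obs();p,d=camera("wrist");print(o["time"],o["ee_pos"],o["tcp_rot"],o["opening"])
cv2.imwrite("pics/w21.png",p[:,:,::-1])
E
```

```text
32.3 [ 0.51894725 -0.08051829  0.08497146] [ 1.79911473e+02 -6.29294497e-02  1.59788904e+02] 0.045052884424864034
```

View pics/w21.png

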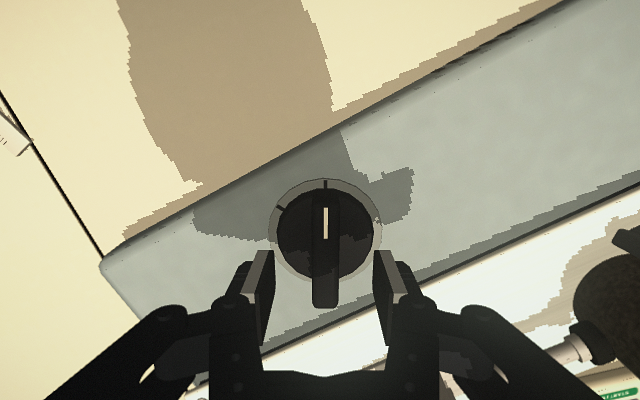

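servo_tool(steps=[{"x": 1,"y": 0,"z": -15,"yaw": 0},{"x": 1,"y": 0,"z": -27,"yaw": 0},{"x": 1,"y": 0,"z": -34,"yaw": 0},{"x": 1,"y": 0,"z": -34,"yaw": 0}])

```text
time: 32.85
ee_pos: [0.5202, -0.0806, 0.0515]
tcp_rot: [179.9, -0.0, 159.8]
wrist_force: [-0.0, -0.2, -1.1]
opening: 0.0453
```

servo_tool(steps=[{"x": 0,"y": 0,"z": 0,"yaw": 0},{"x": 0,"y": 0,"z": 0,"yaw": 0},{"x": 0,"y": 0,"z": 0,"yaw": 0},{"x": 0,"y": 0,"z": 0,"yaw": 0}], grip=8, grip_force=25)

```text
time: 33.35
ee_pos: [0.5205, -0.0804, 0.052]
tcp_rot: [179.9, 0.0, 159.8]
wrist_force: [0.3, 3.3, 4.7]
opening: 0.0135
```

servo_tool(steps=[{"x": 0,"y": 0,"z": 0,"yaw": 8},{"x": 0,"y": 0,"z": 0,"yaw": 16},{"x": 0,"y": 0,"z": 0,"yaw": 24},{"x": 0,"y": 0,"z": 0,"yaw": 32},{"x": 0,"y": 0,"z": 0,"yaw": 40},{"x": 0,"y": 0,"z": 0,"yaw": 48},{"x": 0,"y": 0,"z": 0,"yaw": 54},{"x": 0,"y": 0,"z": 0,"yaw": 57},{"x": 0,"y": 0,"z": 0,"yaw": 57}])

```text
time: 34.48
ee_pos: [0.5209, -0.0822, 0.052]
tcp_rot: [-179.9, -0.1, -143.2]
wrist_force: [1.2, -8.1, -1.0]
opening: 0.014
```

servo_tool(steps=[{"x": 0,"y": 0,"z": 0,"yaw": -8},{"x": 0,"y": 0,"z": 0,"yaw": -16},{"x": 0,"y": 0,"z": 0,"yaw": -24},{"x": 0,"y": 0,"z": 0,"yaw": -32},{"x": 0,"y": 0,"z": 0,"yaw": -40},{"x": 0,"y": 0,"z": 0,"yaw": -48},{"x": 0,"y": 0,"z": 0,"yaw": -54},{"x": 0,"y": 0,"z": 0,"yaw": -57},{"x": 0,"y": 0,"z": 0,"yaw": -57}])

```text
time: 35.6
ee_pos: [0.5205, -0.0805, 0.052]
tcp_rot: [179.9, -0.2, 159.8]
wrist_force: [-1.7, 11.2, 2.9]
opening: 0.0133
```

servo_tool(steps=[{"x": 0,"y": 0,"z": 0,"yaw": 0},{"x": 0,"y": 0,"z": 0,"yaw": 0},{"x": 0,"y": 0,"z": 0,"yaw": 0},{"x": 0,"y": 0,"z": 0,"yaw": 0}], grip=45)

```text
time: 36.1
ee_pos: [0.5205, -0.0807, 0.052]
tcp_rot: [179.9, -0.2, 159.8]
wrist_force: [0.0, 0.1, -0.9]
opening: 0.045
```

servo_tool(steps=[{"x": 0,"y": 0,"z": 20,"yaw": 0},{"x": 0,"y": 0,"z": 60,"yaw": 0},{"x": 0,"y": 0,"z": 110,"yaw": 0},{"x": 0,"y": 0,"z": 160,"yaw": 0},{"x": 0,"y": 0,"z": 210,"yaw": 0},{"x": 0,"y": 0,"z": 210,"yaw": 0}])

```text
time: 36.85
ee_pos: [0.5217, -0.081, 0.2662]
tcp_rot: [179.8, 0.2, 159.8]
wrist_force: [1.0, 0.5, -0.2]
opening: 0.0451
```

```bash
python3 m.py pics/w22.png; python3 - <<'E'
from h import *
p,d=camera("scene");crop(p,270,120,470,270,4,"pics/s22.png")
E
```

```text
36.85 [ 0.52171567 -0.08100588  0.26620375] [ 0.9864208   0.46656328 -0.1921796 ]
jar local [0.05192046 0.09410064] 0.02855435386300087 2843
plane [-0.002697   -0.00195083  0.1269579 ]
V [[0.01070476 0.10500944]
 [0.01265527 0.10612921]
 [0.08880594 0.14925407]
 [0.0905779  0.15016042]]
```

View pics/w22.png

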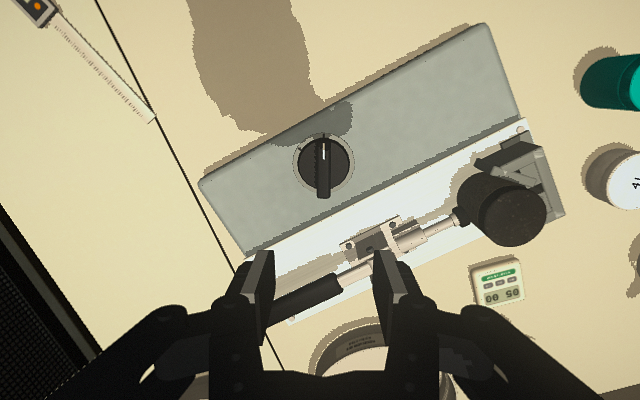

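View pics/s22.png

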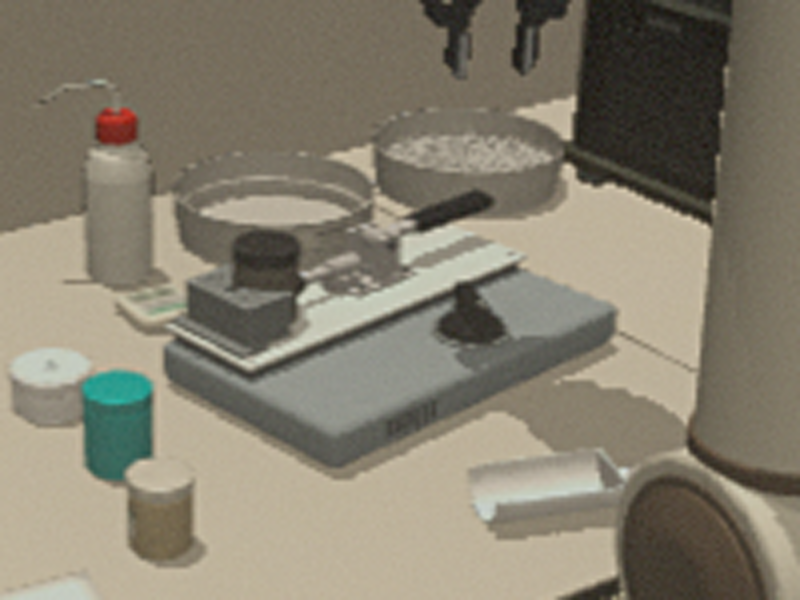

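All good; the robot is clear of everything.

```bash
python3 -c "
from workcell import *
print(job_done())"
```

```text
the job is handed in; nothing more can be done
None
```

The job is handed in at about 37 s of the 53 s allowed. The large jar stands upright and clamped home in the V block, and the switch is in its on position. The smaller jar and the turquoise and orange look-alikes were not touched.

**Last checks:**
- **Jar:** it stands level, about 52, 94 to 95 mm in shaker coordinates. Nominal seat is 50, 95, and the V block's own centre also measured about 52.
- **Lever:** it was level after clamping, with its grip's upper face at 100 mm. It looks the same in the last picture.
- **Switch:** the bar's white line sits on the second tick, and the gripper is about 0.2 m clear.

**What did not go straight through:**
- **First switch attempt missed.** The fingertips sit roughly 30 mm farther back than the stated 22 mm ahead of the TCP, so the fingers passed above the bar. I measured this in the wrist depth image and went lower. It also means I had gripped the jar only at its cap, and it held.
- **Jar was off centre after clamping and the first switch turn.** It sat about 3 mm forward, resting on one face of the V block. I nudged it home with a finger while it stayed clamped; wrist force stayed around 12 N.
- **Switch was turned on twice.** Because the first turn came before the jar was fully home, I turned the switch back off and then clockwise on again, so the last switch-on follows the seating.

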